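# Open the fan seller's case on a night stall

### The job

Take the stone seal off the lid of the wooden case and set it down upright in the small red tray. Then push the lid up by its pull bar past its balance point and let go, so that it stays open by itself, leaning on the rubber rest behind it: feel for that point, never force the lid hard onto the rest or fling it. Leave the other things on the table alone and do not drop or topple the seal.

Things in the scene. Friction and masses are not known exactly. Their poses are not given: they have to be found in the camera images.
- case: dark wooden box with a lid, fixed to the table, 150 (x) x 280 (y) x 60 mm high; origin at the centre of its underside; x points from its front (pull bar side, towards the robot) to its hinge side, y to its left, z up. Its yaw stays within 0.25 rad of the robot's x.
- lid (a joint): hinge angle of the lid, rad: 0 shut and level, growing as it opens up and away from the robot; almost frictionless. All in all the lid weighs 0.6 kg (2.6 N at the bar when shut). It falls shut below its balance point, which lies in 1.07 to 1.42 rad, differs each time and is not measured. The weight felt at the bar fades to nothing there; beyond, the lid leans away onto its rest.
- pull (a point): centre of the lid's pull bar: round steel, 12 mm thick, along the case's y, 90 mm free between its arms, in the lid's plane 60 mm in front of its front edge (54 mm open gap behind it). Pinched from above it rolls between the pads all the way up; it can also be pushed from below. 64 mm above the table when shut; swings at 210 mm radius about point hinge.
- hinge (a point): fixed point on the hinge line (along the case's y), mid-width, 60.5 mm above the table, at the level of the lid's lower face; the bar's axis is 4 mm above that face. Lid 8 mm thick. On its top, 90 mm from the hinge, a brass rod (25 mm thick, 90 mm long) is clamped on two pins, axis 22 to 72 mm above the lower face; its setting, unmeasured, decides where the lid balances and rests.
- rest: sloped black rubber pad, 110 mm wide, on two posts fixed behind the case; stops the lid's rod 0.06 to 0.11 rad past the balance point, yielding about 3 N per mm (0.6 N per mm felt at the bar). Over 15 N on it is too hard. Origin: the hinge point; the pad is 20 to 55 mm behind and 70 to 110 mm above the hinge line.
- seal_centre (a point): centre of the seal, a loose reddish stone block 28 x 28 mm, 60 mm high (top 14 mm tapered to 24 mm), about 0.13 kg, standing on the left part of the lid; this point is 30 mm above its foot. z is up along the seal; x and y are normal to its faces.
- seal: the same seal; its origin is the centre of its foot
- tray_floor (a point): centre of the inner floor of the red tray, 5 mm above the table; tray 100 x 100 mm outside, rim 12 mm high and 5 mm thick, fixed. Either left or right of the case.
- tray: the same tray; origin at the centre of its underside
- inkstone: black inkstone 130 x 90 x 18 mm, fixed; a bystander on the side where the tray is not
- ink: black ink jar with red cap, 52 mm thick, 85 mm high, loose; a bystander. Origin under its centre.
- cup: white tea cup, 72 mm wide, 75 mm high, loose; a bystander. Origin under its centre.
- brush: writing brush lying on the table; a bystander
There are look-alikes about, which are no part of the job. Of the things like the tray, leave any that is purple; of the rest the smaller one is meant.

How it is judged (in metres and radians):
On the way, in this order (a step that is already met when the one before it is completed fails the run):
1. the seal stands upright in the red tray, let go (horizontal distance between seal_centre and tray_floor below 0.036 m and z of seal_centre in the frame of tray_floor below 0.034 m and angle between seal_centre's own z axis and vertical below 0.1 rad and contact force between seal and tray above 0.3 N and contact force between the fingers and seal below 0.05 N), for 0.3 s.
2. the lid leans on its rest by itself, untouched (value of joint lid above 1 rad and velocity of joint lid between -0.05 and 0.05 rad/s and contact force between lid and rest above 0.1 N and contact force between each of the arm, the fingers and lid below 0.05 N), for 0.5 s.
At the end, for the whole second after the job is handed in: The seal stands upright (within 0.1 rad) on the tray's floor, its centre within 36 mm of the tray's centre, let go; the lid is open more than 1.0 rad, at rest, leaning on the rubber rest, touched by nothing of the robot (all of step 1 and all of step 2).
It fails at once if the lid is forced onto its rest with more than 15 N (contact force between lid and rest above 15 N).
It fails at once if the lid is flung or falls (faster than 2.5 rad/s) (velocity of joint lid above 2.5 rad/s or velocity of joint lid below -2.5 rad/s).
It fails at once if the lid is raised with the seal still on it (value of joint lid above 0.1 rad and contact force between seal and lid above 0.05 N).
It fails at once if the seal is toppled (beyond 0.6 rad) or dropped into the tray (over 50 N) (angle between seal_centre's own z axis and vertical above 0.6 rad or contact force between seal and tray above 50 N).
It fails at once if a bystander is shifted by more than 20 mm (distance of any of ink, cup, brush from where it was at the start of the episode above 0.02 m).
It also fails if it takes over 72 s, if anything falls off the work surface, if the arm or the gripper's body presses on something with over 40 N, if the wrist force passes 120 N, or if a joint passes its speed limit or range.

### The arm

A 6-joint arm with a two-finger parallel gripper is mounted at the origin on the work surface. World frame = base frame: x ahead of the robot, y to its left, z up, the work surface at z = 0. Lengths are in mm, angles in rad, forces in N, time in s.
With the tool pointing down it reaches from about 300 to 850 mm from the base axis. Payload 5.4 kg.
Tool frame: the origin (TCP) lies midway between the tips of the shut fingers; the grasp point (between the pads) lies 19 mm behind it; z points along the fingers, y is the direction in which the jaws open and shut (so a half turn about z gives the same grasp; the last joint's range is limited). The gripper opens to 85 mm and grips with 20 to 120 N. Pads are 22 mm wide; open, the fingers measure 114 mm over their backs; the gripper's body (76 mm by 85 mm) begins 54 mm behind the grasp point. The pads swing forward as they close: fully open they stand 13 mm farther back than shut.
Start: joints at [-0.21, 0.158, 1.597, -0, 1.386, -0.21], TCP at [574.984, -0.018, 231.299] pointing down, gripper open.
Joint ranges: [-2.91, 2.91], [-0.94, 2.29], [0.18, 2.7], [-1.29, 4.43], [0.17, 2.64], [-3, 3]. Speed limits (rad/s): [2.57, 2.57, 3.14, 3.14, 3.14, 3.14].

### API

Orientations are given as a unit quaternion [x, y, z, w].
In Python, from rig import arm, viewer gives the robot as it stands. The module is installed in compiled form; this text tells all that it offers.
- The arm moves only by the tool move_arm, never from a script. Its arguments are lists of equal length, an entry for each row: "jaw": the finger opening in cm, from 0 to 8.54; "offset": the shift along the tool's x, y, z in cm, a list of three; "turn": the turn, a rotation vector about the tool's x, y, z in degrees, a list of three. In form: {"jaw": [jaw, ...], "offset": [[dx, dy, dz], ...], "turn": [[rx, ry, rz], ...]}. A call has exactly 10 rows; each row shifts and turns the commanded pose from where the row before left it, along the tool's axes as they then stand; what a row does not reach is not made up. A row lasts 1/10 s, in which the tool goes at most 50 mm and 8.59 degrees, less where a joint would pass 70% of its speed; a pose out of reach is approached as far as the arm can. A call with a gripper value outside its range is refused whole. The fingers move at their own pace and stop on an object; "grip_force" is the grip in N (left out, the last holds). Time passes only in rows, so rows that do not move let the fingers close, or fill a call up. It gives the time, the measured TCP pose, the force and the opening at its end, in the units of the state.
- arm.state(): the state, without advancing time (a new reading comes with each control period).
- viewer.read_camera(name): name is "scene" or "side" or "wrist"; returns a dict with "image" (384x512x3 uint8, red, green, blue), "fx", "fy", "cx", "cy" (pixels), "origin" and "orientation" of the camera in the world. Camera axes: x right, y down, z forward; pixel columns grow to the right and rows downward; lengths in mm; the calibration is good to about 2 mm. A picture is of the moment at which its call begins. There is no depth.
- arm.close_job(): hands the job in, once; it reports no verdict.
The state is a dict: "t": time; "qpos": joint angles; "dq": joint speeds; "tau": joint torques, N m; "tcp_pos": TCP position; "tcp_rot": TCP orientation; "contact_force": force on the tool from outside, world axes, zero at the start; "torque": the same for the moment, N m; "grip_width": opening from 0.0 (shut) to 1.0 (fully open).
Only numpy, scipy, OpenCV 4.12 (cv2) and the standard library are available. Lean on these libraries where they do the work, as an engineer would, in place of code of your own. Each camera call takes 0.05 s, during which the arm holds its last target.

## Working session

There is one attempt and no reset: what is moved stays moved. The work goes in short steps, Python scripts to look and compute and a tool call to move; the robot and the scene stay as the last step left them, time stands still between calls to the robot, and variables do not carry over. Pictures are saved under pics/ and viewed, and the job is handed in when it is done.

Besides the shell and the picture viewer there is one more tool, called after "Emit:" as name(argument=value, ...) on one line, values as JSON. move_arm: Moves the arm, as the interface text tells. Its arguments: {"type":"object","properties":{"jaw":{"type":"array","items":{"type":"number"}},"offset":{"type":"array","items":{"type":"array","items":{"type":"number"}}},"turn":{"type":"array","items":{"type":"array","items":{"type":"number"}}},"grip_force":{"type":"number"}},"required":["jaw","offset","turn"]}

```bash
mkdir -p pics; ls
python3 - <<'E'
from rig import arm, viewer
import cv2, json
s=arm.state(); print(s)
for n in ["scene","side"]:
    c=viewer.read_camera(n); im=c.pop("image"); print(n,c)
    cv2.imwrite(f"pics/{n}0.png",cv2.resize(im[:,:,::-1],(800,600),interpolation=cv2.INTER_CUBIC)); cv2.imwrite(f"pics/{n}0_raw.png",im[:,:,::-1])
E
```

```text
pics
{'t': 0.0, 'qpos': array([-2.10104723e-01,  1.59046110e-01,  1.59822964e+00,  4.99972914e-07,
        1.38619248e+00, -2.10108216e-01]), 'dq': array([ 4.08218633e-05, -2.68858041e-04,  2.27692194e-03,  6.99566859e-04,
       -4.42843089e-04,  2.62310464e-05]), 'tau': array([ 1.96016467e-04, -3.96006632e+01, -3.31426942e+01, -2.07608541e-04,
        8.36965773e-03, -3.09808388e-05]), 'tcp_pos': array([5.74404454e+02, 1.03295274e-01, 2.30319844e+02]), 'tcp_rot': array([ 7.07105268e-01,  7.07107672e-01, -5.10025155e-04, -7.86969389e-04]), 'contact_force': array([-0.53650066, -0.81835402,  1.40581038]), 'torque': array([-0.00745405,  0.04205279, -0.02373192]), 'grip_width': 0.9979220393311724}
scene {'fx': 349.5765036185353, 'fy': 349.5765036185353, 'cx': 256.78169700401696, 'cy': 188.5731280892058, 'origin': array([1131.63055766,  -56.49836338,  785.3089163 ]), 'orientation': array([ 0.69519323,  0.62741625, -0.24279002, -0.25319603])}
side {'fx': 359.0622725938114, 'fy': 359.0622725938114, 'cx': 254.07660844980134, 'cy': 191.40788261707132, 'origin': array([ 111.23641604, -720.95987513,  978.06254849]), 'orientation': array([ 0.893985  , -0.25325879,  0.09500986, -0.35724493])}
```

View pics/scene0.png

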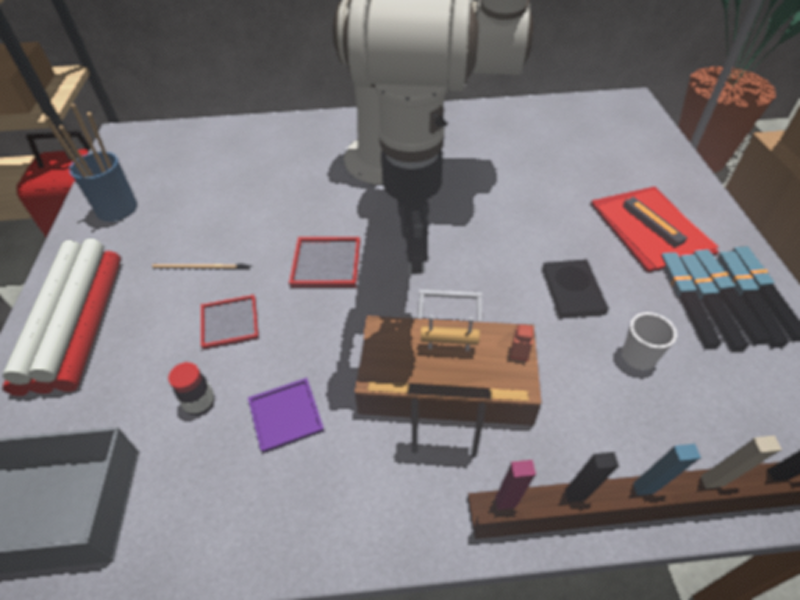

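View pics/side0.png

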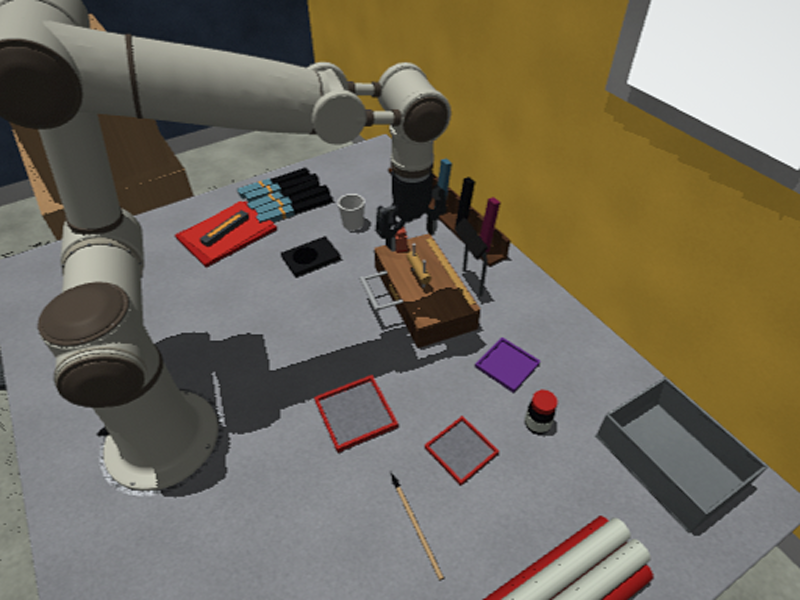

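The scene view shows the seal at about (522,342) on the case's left part. Things like the tray: a large red one (326,262), a smaller red one (229,321), and a purple one (286,414). There are also red paper (655,225) and red rolls. I'll measure the sizes and take close crops.

```bash
cat > h.py <<'E'
from rig import arm, viewer
import cv2, numpy as np
from scipy.spatial.transform import Rotation as R
def cam(n):
    return viewer.read_camera(n)
def ray(c,u,v):
    d=np.array([(u-c["cx"])/c["fx"],(v-c["cy"])/c["fy"],1.]); return R.from_quat(c["orientation"]).apply(d)
def onz(c,u,v,z):
    d=ray(c,u,v); o=np.array(c["origin"]); return o+d*(z-o[2])/d[2]
def proj(c,p):
    q=R.from_quat(c["orientation"]).inv().apply(np.array(p)-c["origin"]); return np.array([c["cx"]+c["fx"]*q[0]/q[2],c["cy"]+c["fy"]*q[1]/q[2]])
def tri(cs,uvs):
    A=np.zeros((3,3));b=np.zeros(3)
    for c,(u,v) in zip(cs,uvs):
        d=ray(c,u,v);d/=np.linalg.norm(d);P=np.eye(3)-np.outer(d,d);A+=P;b+=P@c["origin"]
    return np.linalg.solve(A,b)
def crop(c,x0,y0,x1,y1,name,k=6):
    im=c["image"][y0:y1,x0:x1,::-1]; im=cv2.resize(im,None,fx=k,fy=k,interpolation=cv2.INTER_CUBIC)
    for x in range((x0+9)//10*10,x1,10):
        cv2.putText(im,str(x),(int((x-x0+.5)*k),8),0,.3,(0,255,255),1); im[::6,int((x-x0+.5)*k)]=(0,255,255)
    for y in range((y0+9)//10*10,y1,10):
        cv2.putText(im,str(y),(0,int((y-y0+.5)*k)),0,.3,(0,255,255),1); im[int((y-y0+.5)*k),::6]=(0,255,255)
    cv2.imwrite(f"pics/{name}.png",im)
E
python3 - <<'E'
from h import *
a=cam("scene");b=cam("side")
crop(a,220,175,352,275,"sA"); crop(b,225,135,325,225,"dA",k=6)
crop(a,120,145,240,225,"sT"); crop(b,195,230,325,315,"dT")
E
```

```text
(no output)
```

View pics/sA.png

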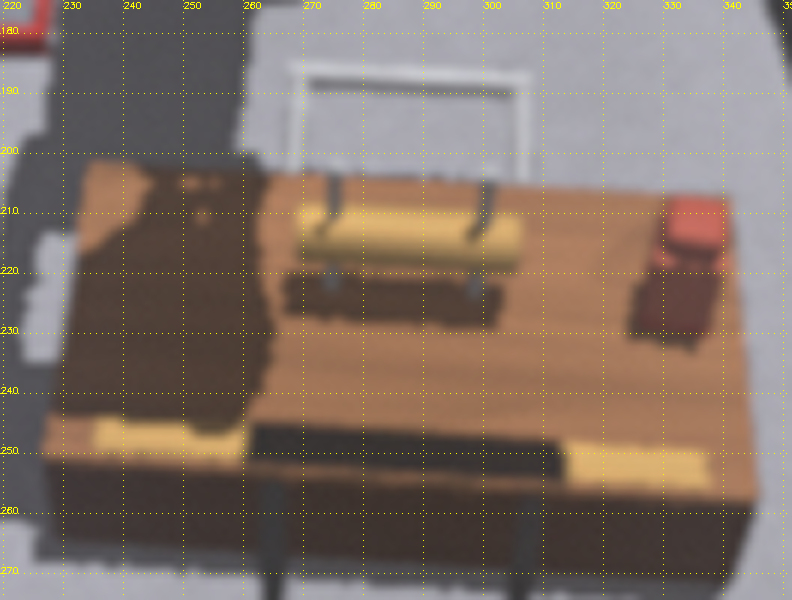

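View pics/dA.png

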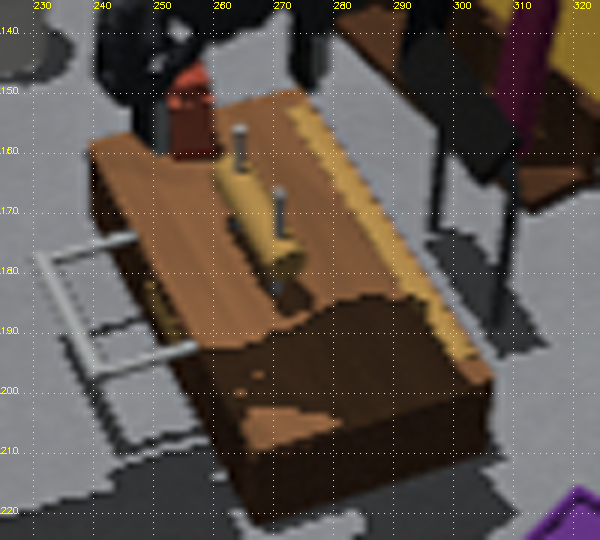

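View pics/sT.png

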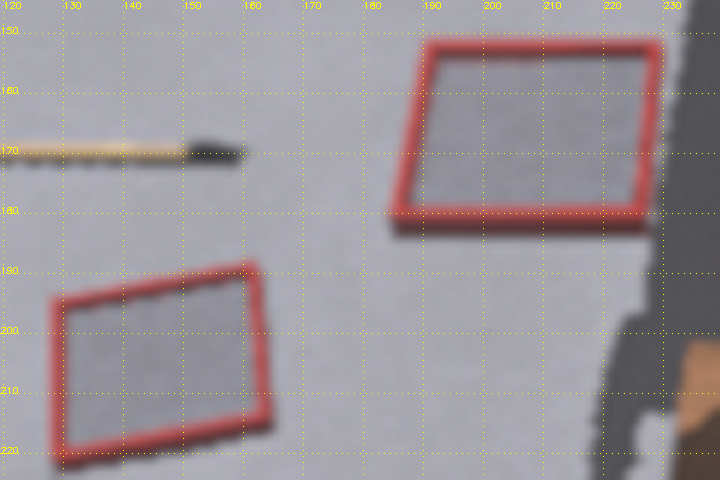

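View pics/dT.png

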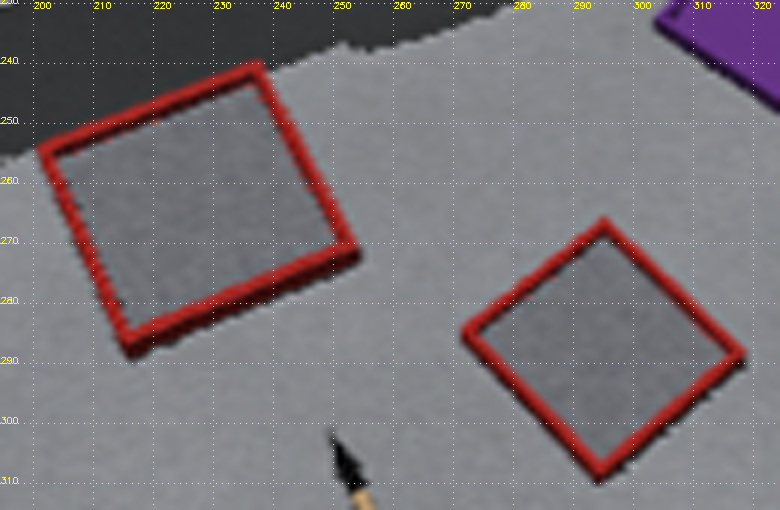

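Run:
```python
from h import *
a=cam("scene");b=cam("side")
np.set_printoptions(precision=1,suppress=True)
L=[onz(a,u,v,68.5) for u,v in [(234,201),(341,207),(345,257),(226.5,251)]]
for p in L: print("lid sc",p)
L2=[onz(b,u,v,68.5) for u,v in [(239.5,158),(273,149.5),(304.5,198),(261,212)]]
for p in L2: print("lid sd",p)
print("bar sc",[onz(a,u,v,64) for u,v in [(268.5,186),(306.5,188)]])
print("bar sd",[onz(b,u,v,64) for u,v in [(231,177.5),(240,197.5)]])
for nm,c,q in [("S sc",a,[(129,195),(162,189),(164.5,214.5),(129.5,221)]),("S sd",b,[(294.5,267),(318,289),(294,308.5),(272,285)]),("B sc",a,[(190.5,152),(229,152),(227,181),(185.5,181)]),("B sd",b,[(237.5,241),(253.5,271),(215.5,287),(201.5,254.5)])]:
    P=np.array([onz(c,u,v,12)[:2] for u,v in q]); print(nm,P.mean(0),np.linalg.norm(P-np.roll(P,-1,0),axis=1)); print(P)
# seal
print("seal foot far edge",[onz(a,u,v,68.5) for u,v in [(324.5,230),(336,233)]])
print("seal top",[onz(a,u,v,128.5) for u,v in [(330,208),(340,208),(340,216),(330,216)]])
print("seal sd top",[onz(b,u,v,128.5) for u,v in [(256,145),(260,151),(252.5,152)]])
```

```text
lid sc [545.2 -75.4  68.5]
lid sc [595.8 199.   68.5]
lid sc [740.1 171.3  68.5]
lid sc [ 694.9 -101.    68.5]
lid sd [594.6 197.9  68.5]
lid sd [730.7 171.8  68.5]
lid sd [680.4 -99.5  68.5]
lid sd [521.  -73.8  68.5]
bar sc [array([498.9,  21.8,  64. ]), array([517.8, 124. ,  64. ])]
bar sd [array([517.5, 125.9,  64. ]), array([496.3,  23. ,  64. ])]
S sc [ 483.9 -326. ] [95.2 97.1 95.  96.4]
[[ 442.4 -380.6]
 [ 429.8 -286.2]
 [ 525.7 -271.4]
 [ 537.7 -365.6]]
S sd [ 476.9 -330.7] [97.8 96.  94.8 93.8]
[[ 516.3 -275.6]
 [ 531.5 -372.3]
 [ 436.2 -384.3]
 [ 423.7 -290.4]]
B sc [ 349.1 -150.3] [125.3 126.9 125.1 127.3]
[[ 278.6 -206.9]
 [ 293.1  -82.4]
 [ 419.5  -93.8]
 [ 405.4 -218.1]]
B sd [ 346.6 -152.5] [123.9 124.4 125.7 124.1]
[[ 415.1  -97.9]
 [ 401.5 -221.1]
 [ 277.8 -207.9]
 [ 291.9  -83. ]]
seal foot far edge [array([661.4, 141. ,  68.5]), array([673.1, 166.7,  68.5])]
seal top [array([640.8, 151.1, 128.5]), array([643.4, 174.5, 128.5]), array([666.3, 168.6, 128.5]), array([663.8, 145.7, 128.5])]
seal sd top [array([650.8, 167.9, 128.5]), array([645.1, 131. , 128.5]), array([619.1, 140.7, 128.5])]
```

The tray at (480,-328) measures about 96 mm; the other red one is about 125 mm, so the smaller is meant. The case yaw is about -0.185, with the bar centre near (507,74). Next is a wrist look at the seal.

Run:
```python
from h import *
c=cam("wrist"); im=c["image"]; print({k:c[k] for k in c if k!="image"}); cv2.imwrite("pics/w0.png",cv2.resize(im[:,:,::-1],(768,576),interpolation=cv2.INTER_CUBIC))
```

```text
{'fx': 309.9333526932883, 'fy': 309.9333526932883, 'cx': 259.0878241385891, 'cy': 194.21059267245474, 'origin': array([573.29235728,  73.48371949, 374.25854154]), 'orientation': array([ 9.89289308e-01,  1.03194934e-04, -4.65749480e-04,  1.45967247e-01])}
```

View pics/w0.png

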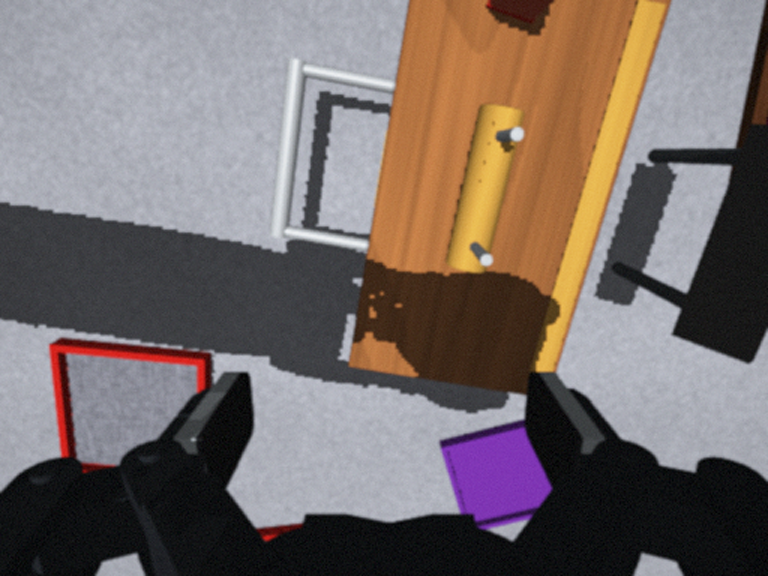

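Emit:
move_arm(jaw=[8.5,8.5,8.5,8.5,8.5,8.5,8.5,8.5,8.5,8.5], offset=[[2,1,0],[2,1,0],[2,1,0],[2,1,0],[2,1,0],[0,0,0],[0,0,0],[0,0,0],[0,0,0],[0,0,0]], turn=[[0,0,0],[0,0,0],[0,0,0],[0,0,0],[0,0,0],[0,0,0],[0,0,0],[0,0,0],[0,0,0],[0,0,0]])

```text
t: 1.35
tcp_pos: [624.8, 99.3, 231.4]
tcp_rot: [0.707, 0.707, -0.0, 0.0]
contact_force: [0.6, -0.3, 0.4]
grip_width: 0.995
```

Run:
```python
from h import *
np.set_printoptions(precision=3,suppress=True)
s=arm.state(); print(s["tcp_pos"],s["tcp_rot"],s["contact_force"])
c=cam("wrist"); im=c["image"]; print({k:c[k] for k in c if k!="image"}); cv2.imwrite("pics/w1.png",cv2.resize(im[:,:,::-1],(768,576),interpolation=cv2.INTER_CUBIC))
```

```text
[624.837  99.283 231.392] [ 0.707  0.707 -0.     0.   ] [ 0.645 -0.281  0.423]
{'fx': 309.9333526932883, 'fy': 309.9333526932883, 'cx': 259.0878241385891, 'cy': 194.21059267245474, 'origin': array([623.327, 172.786, 374.689]), 'orientation': array([ 0.989, -0.   , -0.   ,  0.146])}
```

View pics/w1.png

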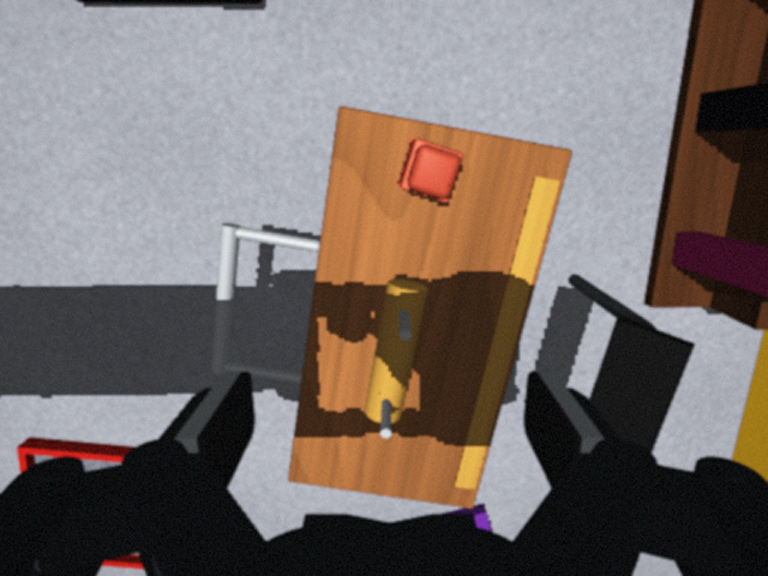

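Run:
```python
from h import *
c=cam("wrist"); crop(c,250,80,330,150,"w1c",k=9)
np.set_printoptions(precision=1,suppress=True)
for q in [(339,107),(571,150),(475,507),(290,480)]: print("lid",onz(c,q[0]/1.5-.17,q[1]/1.5-.17,68.5))
for q in [(230,227),(221,372)]: print("bar",onz(c,q[0]/1.5-.17,q[1]/1.5-.17,64))
```

```text
lid [592.6 198.9  68.5]
lid [738.  173.6  68.5]
lid [691.9 -99.6  68.5]
lid [545.6 -73.8  68.5]
bar [516.8 124.4  64. ]
bar [499.5  17.3  64. ]
```

View pics/w1c.png

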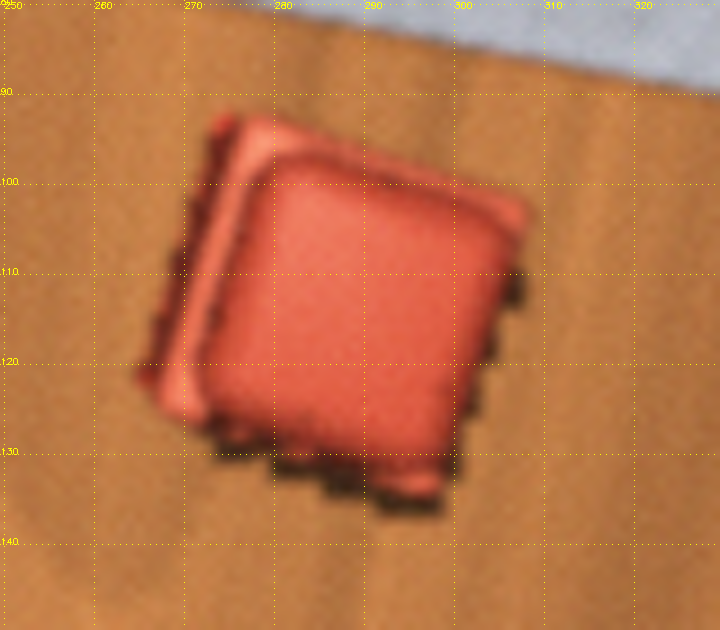

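Run:
```python
from h import *
c=cam("wrist")
np.set_printoptions(precision=2,suppress=True)
for z,q in [(114.5,[(277.5,93.3),(308,102.5),(298,134),(269,125)]),(128.5,[(280,97.5),(306,104.5),(298.5,131.5),(272,125)])]:
    P=np.array([onz(c,u,v,z)[:2] for u,v in q]); d=np.roll(P,-1,0)-P
    print(P.mean(0),np.linalg.norm(d,axis=1),np.degrees(np.arctan2(d[:,1],d[:,0]))); print(P)
```

```text
[646.9  162.65] [25.66 26.02 25.17 25.62] [ -15.97 -105.96  163.12   75.14]
[[638.   178.63]
 [662.67 171.57]
 [655.51 146.55]
 [631.43 153.86]]
[646.42 162.57] [20.58 20.88 21.37 21.22] [ -14.38 -103.82  166.51   74.05]
[[639.16 175.3 ]
 [659.09 170.19]
 [654.1  149.91]
 [633.33 154.89]]
```

Emit:
move_arm(jaw=[8.5,8.5,8.5,8.5,8.5,8.5,8.5,8.5,8.5,8.5], offset=[[1.6,0.57,0],[1.6,0.57,0],[1.6,0.57,0],[1.5,0.56,0],[0,0,1],[0,0,1.5],[0,0,1.5],[0,0,1],[0,0,0],[0,0,0]], turn=[[0,0,0],[0,0,0],[0,0,0],[0,0,0],[0,0,4],[0,0,4],[0,0,4],[0,0,3.5],[0,0,0],[0,0,0]])

```text
t: 2.5
tcp_pos: [647.9, 163.8, 181.4]
tcp_rot: [0.795, 0.606, -0.0, -0.0]
contact_force: [-0.6, 0.7, 0.3]
grip_width: 0.992
```

Run:
```python
from h import *
np.set_printoptions(precision=3,suppress=True)
s=arm.state(); print(s["tcp_pos"],R.from_quat(s["tcp_rot"]).as_matrix(),s["contact_force"])
c=cam("wrist"); im=c["image"]; cv2.imwrite("pics/w2.png",cv2.resize(im[:,:,::-1],(768,576),interpolation=cv2.INTER_CUBIC))
print(proj(c,s["tcp_pos"])*1.5, proj(c,[647.5,162.3,128.5])*1.5)
b=cam("side"); crop(b,215,110,315,200,"d2",k=7)
```

```text
[647.883 163.798 181.4  ] [[ 0.265  0.964 -0.   ]
 [ 0.964 -0.265  0.   ]
 [ 0.    -0.    -1.   ]] [-0.604  0.672  0.308]
[393.073 375.168] [392.103 324.047]
```

View pics/w2.png

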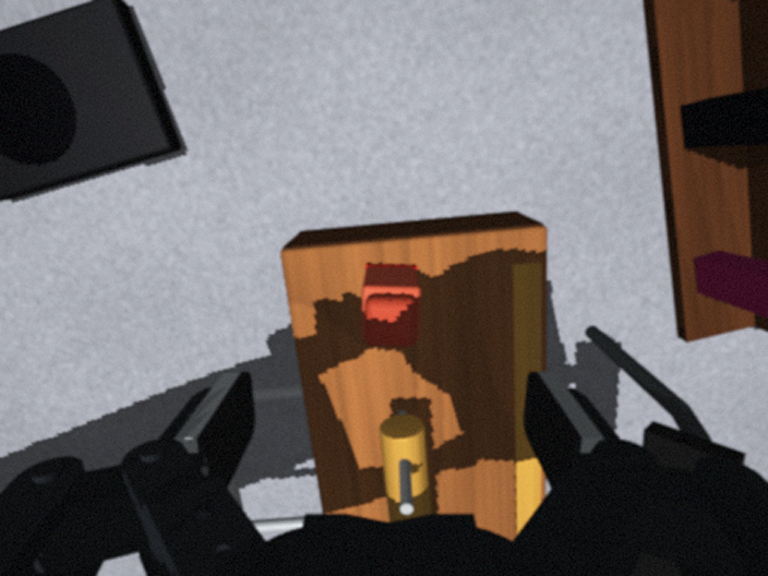

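View pics/d2.png

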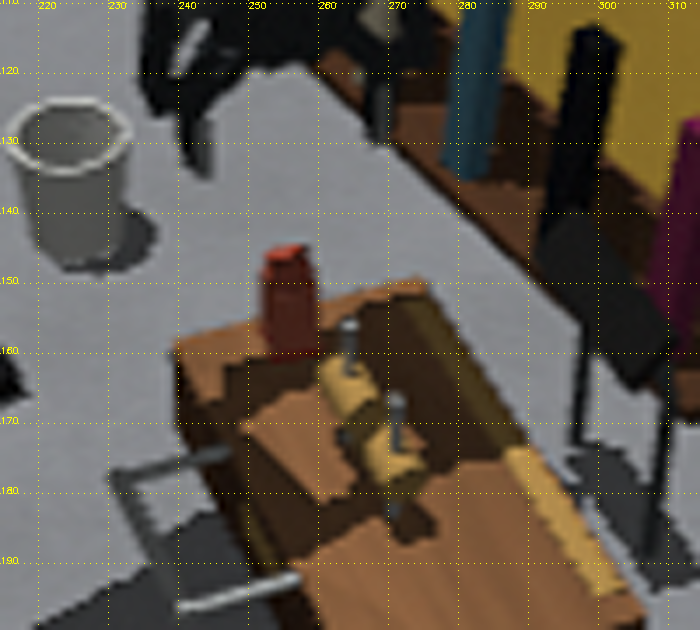

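Emit:
move_arm(jaw=[8.5,8.5,8.5,8.5,8.5,8.5,8.5,8.5,8.5,6], offset=[[0,0,1.4],[0,0,1.4],[0,0,1.4],[0,0,1.4],[0,0,1.4],[0,0,1.4],[0,0,1],[0,0,0.4],[0,0,0],[0,0,0]], turn=[[0,0,0],[0,0,0],[0,0,0],[0,0,0],[0,0,0],[0,0,0],[0,0,0],[0,0,0],[0,0,0],[0,0,0]], grip_force=30)

```text
t: 3.6
tcp_pos: [648.2, 163.0, 84.0]
tcp_rot: [0.796, 0.605, 0.001, 0.0]
contact_force: [0.4, -0.6, 0.8]
grip_width: 0.855
```

Emit:
move_arm(jaw=[4.5,4,3.6,3.2,2.8,2.4,2,2,2,2], offset=[[0,0,0],[0,0,0],[0,0,0],[0,0,0],[0,0,0],[0,0,0],[0,0,0],[0,0,0],[0,0,0],[0,0,0]], turn=[[0,0,0],[0,0,0],[0,0,0],[0,0,0],[0,0,0],[0,0,0],[0,0,0],[0,0,0],[0,0,0],[0,0,0]])

```text
t: 4.6
tcp_pos: [647.8, 163.0, 83.6]
tcp_rot: [0.796, 0.605, 0.0, 0.0]
contact_force: [0.2, 0.0, 3.5]
grip_width: 0.328
```

Run:
```python
from h import *
np.set_printoptions(precision=3,suppress=True)
s=arm.state(); print(s["t"],s["tcp_pos"],s["contact_force"],s["torque"],s["grip_width"]*85.4)
c=cam("wrist"); im=c["image"]; cv2.imwrite("pics/w3.png",cv2.resize(im[:,:,::-1],(768,576),interpolation=cv2.INTER_CUBIC))
b=cam("side"); crop(b,215,110,315,200,"d3",k=7)
```

```text
4.6 [647.84  163.009  83.567] [0.244 0.038 3.5  ] [0.031 0.101 0.018] 28.051485187909844
```

View pics/w3.png

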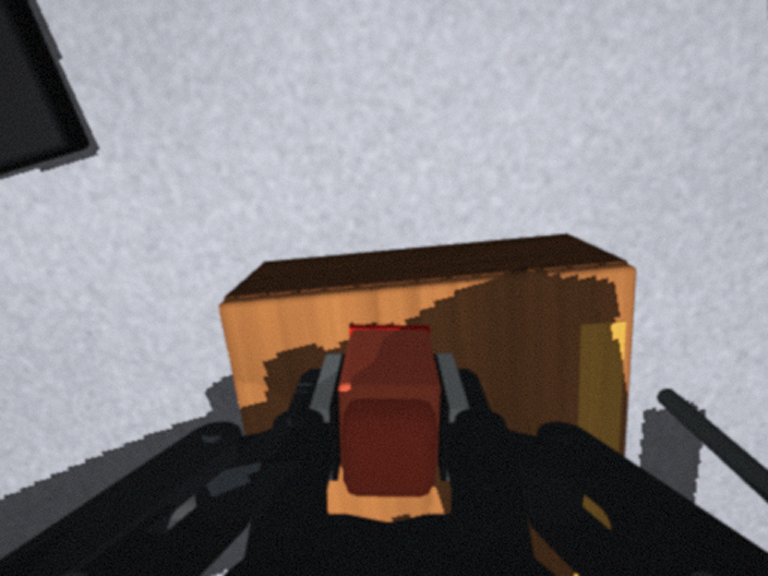

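View pics/d3.png

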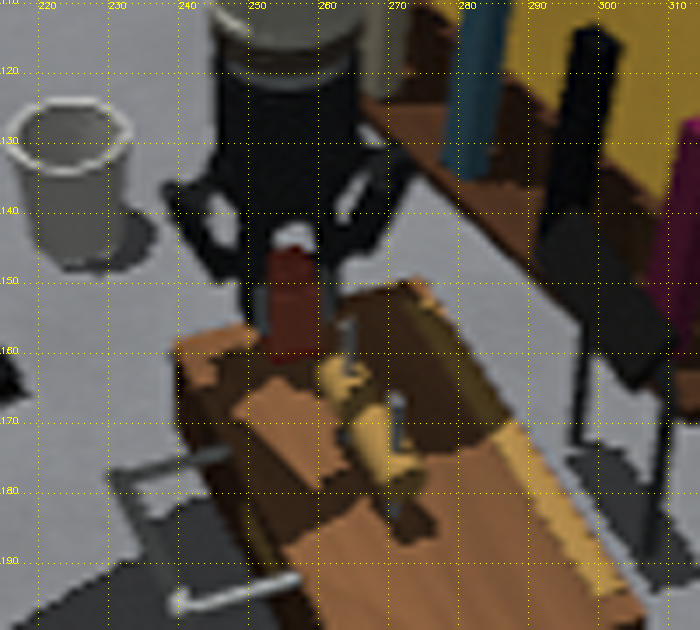

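Gripped at 28.05 mm opening, with the seal upright between the pads. Next I lift it and carry it to the tray.

Emit:
move_arm(jaw=[2,2,2,2,2,2,2,2,2,2], offset=[[0,0,-0.6],[0,0,-1.4],[0,0,-2],[0,0,-2],[0,0,-2],[0,0,-2],[-1,0,-1],[-2,0,0],[-3,0,0],[-3,0,0]], turn=[[0,0,0],[0,0,0],[0,0,0],[0,0,0],[0,0,0],[0,0,0],[0,0,0],[0,0,0],[0,0,0],[0,0,0]])

```text
t: 5.7
tcp_pos: [622.8, 75.0, 193.3]
tcp_rot: [0.796, 0.606, -0.0, -0.0]
contact_force: [-0.3, 0.2, -1.5]
grip_width: 0.322
```

Emit:
move_arm(jaw=[2,2,2,2,2,2,2,2,2,2], offset=[[-3.5,-0.3,0],[-3.5,-0.3,0],[-3.5,-0.3,0],[-3.5,-0.3,0],[-3.5,-0.3,0],[-3.5,-0.3,0],[-3.5,-0.3,0],[-3.5,-0.3,0],[-3.5,-0.3,0],[-3.5,-0.3,0]], turn=[[0,0,0],[0,0,0],[0,0,0],[0,0,0],[0,0,0],[0,0,0],[0,0,0],[0,0,0],[0,0,0],[0,0,0]])

```text
t: 6.7
tcp_pos: [499.8, -254.5, 193.3]
tcp_rot: [0.796, 0.605, -0.0, -0.0]
contact_force: [0.4, -0.4, 0.5]
grip_width: 0.326
```

Run:
```python
from h import *
np.set_printoptions(precision=3,suppress=True)
s=arm.state(); print(s["t"],s["tcp_pos"],s["contact_force"],s["grip_width"]*85.4,s["qpos"])
M=R.from_quat(s["tcp_rot"]); print(M.as_matrix(), M.inv().apply(np.array([480.5,-328,203])-s["tcp_pos"]))
```

```text
6.7 [ 499.786 -254.516  193.319] [ 0.395 -0.424  0.469] 27.8028210113454 [-0.686  0.154  1.679 -0.     1.309 -0.415]
[[ 0.268  0.964 -0.   ]
 [ 0.964 -0.268  0.   ]
 [-0.    -0.    -1.   ]] [-75.966   1.076  -9.674]
```

Emit:
move_arm(jaw=[2,2,2,2,2,2,2,2,2,2], offset=[[-2.5,0,0],[-2.0,0.1,0],[-1.7,0,0],[-1,0,0],[-0.4,0,1],[0,0,2],[0,0,2],[0,0,1],[0,0,0],[0,0,0]], turn=[[0,0,0],[0,0,0],[0,0,0],[0,0,0],[0,0,0],[0,0,0],[0,0,0],[0,0,0],[0,0,0],[0,0,0]])

```text
t: 7.7
tcp_pos: [482.2, -326.3, 133.6]
tcp_rot: [0.796, 0.606, 0.0, 0.0]
contact_force: [0.4, -0.0, -0.5]
grip_width: 0.327
```

Run:
```python
from h import *
np.set_printoptions(precision=3,suppress=True)
s=arm.state(); print(s["t"],s["tcp_pos"],s["contact_force"],s["grip_width"]*85.4)
c=cam("wrist"); im=c["image"]; cv2.imwrite("pics/w4.png",cv2.resize(im[:,:,::-1],(768,576),interpolation=cv2.INTER_CUBIC))
b=cam("side"); crop(b,225,200,345,320,"d4",k=5)
a=cam("scene"); crop(a,100,130,200,250,"s4",k=5)
for n,q in [("b",b),("a",a),("c",c)]: print(n,proj(q,[480.5,-328,5]))
```

```text
7.7 [ 482.164 -326.309  133.62 ] [ 0.359 -0.05  -0.463] 27.90291308301298
b [294.859 286.812]
a [146.384 205.111]
c [259.493 186.859]
```

View pics/w4.png

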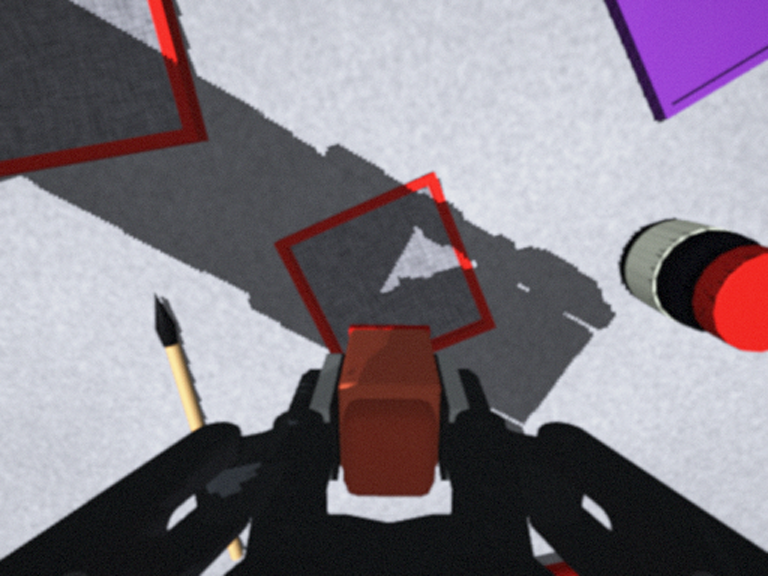

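View pics/d4.png

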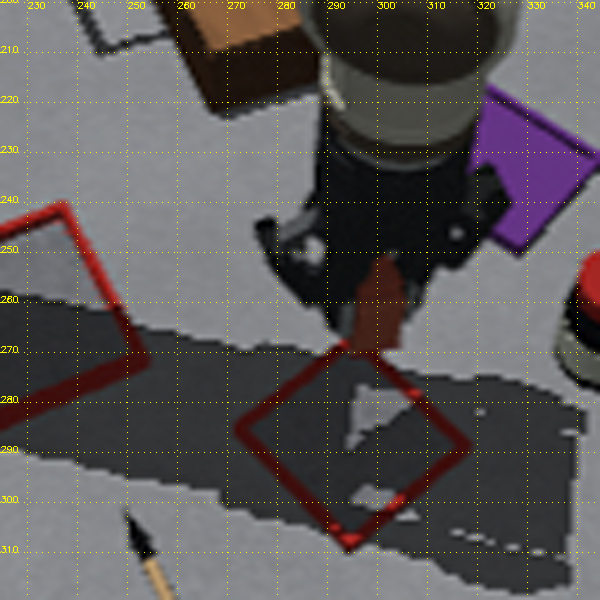

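View pics/s4.png

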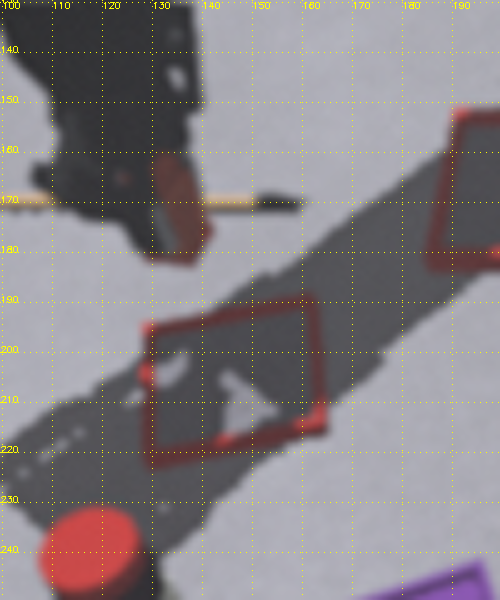

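Run:
```python
from h import *
np.set_printoptions(precision=1,suppress=True)
a=cam("scene");b=cam("side");c=cam("wrist")
crop(a,95,215,160,275,"sI",k=9)
print(onz(a,118,240,85), onz(c,257,189.3,12), onz(c,745/1.5,300/1.5,85))
```

```text
[ 647.4 -355.8   85. ] [ 478.5 -328.6   12. ] [ 633.4 -357.5   85. ]
```

View pics/sI.png

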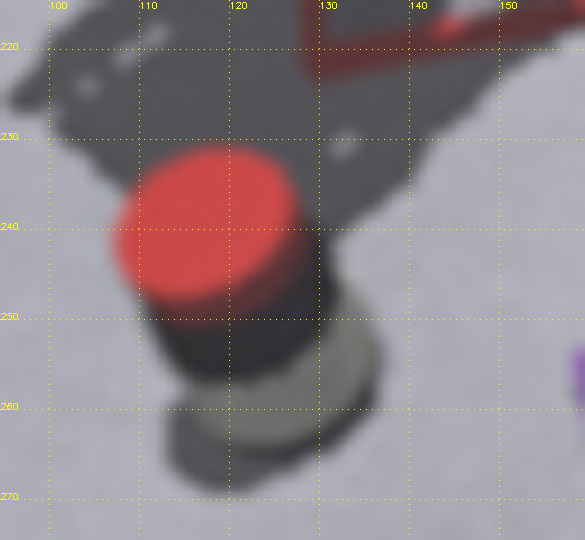

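Emit:
move_arm(jaw=[2,2,2,2,2,2,2,2,2,2], offset=[[-0.2,-0.2,1.5],[0,0,2],[0,0,2],[0,0,2],[0,0,1.5],[0,0,1],[0,0,0.5],[0,0,0.3],[0,0,0],[0,0,0]], turn=[[0,0,0],[0,0,0],[0,0,0],[0,0,0],[0,0,0],[0,0,0],[0,0,0],[0,0,0],[0,0,0],[0,0,0]])

```text
t: 9.0
tcp_pos: [479.9, -328.4, 26.1]
tcp_rot: [0.796, 0.605, 0.0, 0.001]
contact_force: [0.1, -0.1, -0.6]
grip_width: 0.324
```

Run:
```python
from h import *
b=cam("side"); crop(b,255,230,345,320,"d5",k=7); s=arm.state(); print(s["tcp_pos"],s["contact_force"],s["grip_width"])
```

```text
[ 479.88372306 -328.36904447   26.11847947] [-0.27567589  0.377356   -1.05588019] 0.3233994874817325
```

View pics/d5.png

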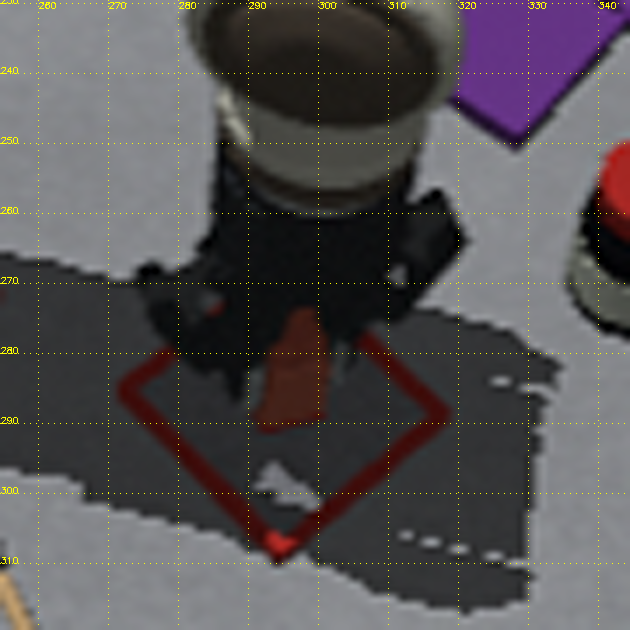

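Emit:
move_arm(jaw=[2,2,2,2,2,2,2,2,2,2], offset=[[0,0,0.1],[0,0,0.1],[0,0,0.1],[0,0,0.1],[0,0,0.1],[0,0,0.05],[0,0,0],[0,0,0],[0,0,0],[0,0,0]], turn=[[0,0,0],[0,0,0],[0,0,0],[0,0,0],[0,0,0],[0,0,0],[0,0,0],[0,0,0],[0,0,0],[0,0,0]])

```text
t: 10.05
tcp_pos: [479.4, -327.9, 20.1]
tcp_rot: [0.796, 0.605, -0.0, 0.0]
contact_force: [-1.6, 2.8, 6.2]
grip_width: 0.326
```

It's touching the floor (about 6 N). Now I release it.

Emit:
move_arm(jaw=[2.9,3.2,3.6,4,4.5,5,5.5,6,6,6], offset=[[0,0,0],[0,0,0],[0,0,0],[0,0,0],[0,0,0],[0,0,0],[0,0,0],[0,0,0],[0,0,0],[0,0,0]], turn=[[0,0,0],[0,0,0],[0,0,0],[0,0,0],[0,0,0],[0,0,0],[0,0,0],[0,0,0],[0,0,0],[0,0,0]])

```text
t: 11.05
tcp_pos: [479.4, -327.9, 19.8]
tcp_rot: [0.796, 0.605, -0.0, 0.0]
contact_force: [-0.5, 0.5, -0.1]
grip_width: 0.701
```

Emit:
move_arm(jaw=[6,6,6,6,6,6,6,6,6,6], offset=[[0,0,-0.5],[0,0,-1],[0,0,-2],[0,0,-2],[0,0,-2],[0,0,-2],[0,0,-2],[0,0,-2],[0,0,-2],[0,0,-2]], turn=[[0,0,0],[0,0,0],[0,0,0],[0,0,0],[0,0,0],[0,0,0],[0,0,0],[0,0,0],[0,0,0],[0,0,0]])

```text
t: 12.05
tcp_pos: [479.4, -327.9, 196.8]
tcp_rot: [0.796, 0.605, 0.0, 0.001]
contact_force: [0.9, -0.5, -1.4]
grip_width: 0.703
```

Run:
```python
from h import *
c=cam("wrist"); im=c["image"]; cv2.imwrite("pics/w6.png",cv2.resize(im[:,:,::-1],(768,576),interpolation=cv2.INTER_CUBIC))
b=cam("side"); crop(b,255,230,345,320,"d6",k=7); s=arm.state(); print(s["t"],s["tcp_pos"],s["contact_force"],s["qpos"])
```

```text
12.15 [ 480.981049   -329.49757476  199.20468095] [0.39422159 0.24995859 0.09038968] [-8.07744511e-01  1.98300770e-01  1.61619937e+00 -2.10917656e-05
  1.31940710e+00 -5.37302415e-01]
```

View pics/d6.png

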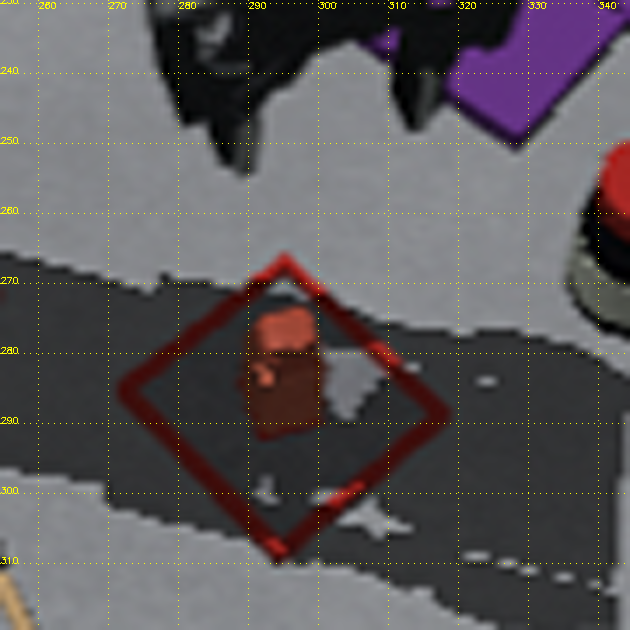

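View pics/w6.png

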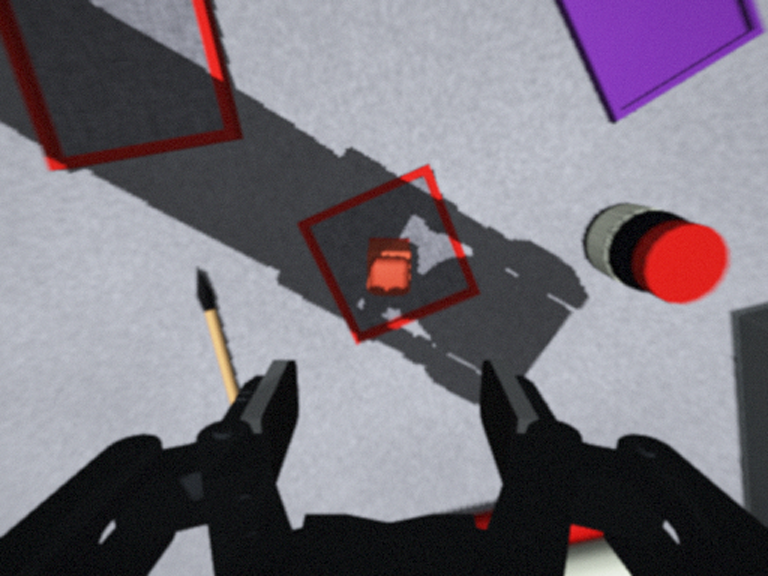

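The seal stands upright at the tray's centre (side crop about (295,283), inside the red rim), released. Next I go over the pull bar.

Emit:
move_arm(jaw=[6,6,6,6,6,6,6,6,6,6], offset=[[2,-0.4,0],[4,-0.8,0],[4.2,-0.85,0],[4.2,-0.85,0],[4.2,-0.85,0],[4.2,-0.85,0],[4.2,-0.85,0],[4.2,-0.85,0],[4,-0.8,0],[2.4,-0.5,0]], turn=[[0,0,0],[0,0,0],[0,0,0],[0,0,0],[0,0,0],[0,0,0],[0,0,0],[0,0,0],[0,0,0],[0,0,0]])

```text
t: 13.15
tcp_pos: [504.7, 58.6, 193.3]
tcp_rot: [0.795, 0.606, -0.001, -0.001]
contact_force: [-0.4, -0.3, -0.4]
grip_width: 0.699
```

Emit:
move_arm(jaw=[6,6,6,6,6,6,6,6,6,6], offset=[[1.5,-0.35,0],[0.7,-0.1,0],[0,0,1],[0,0,1.5],[0,0,1.5],[0,0,1],[0,0,0],[0,0,0],[0,0,0],[0,0,0]], turn=[[0,0,0],[0,0,0],[0,0,-2.5],[0,0,-2.4],[0,0,0],[0,0,0],[0,0,0],[0,0,0],[0,0,0],[0,0,0]])

```text
t: 14.15
tcp_pos: [508.7, 77.1, 145.6]
tcp_rot: [0.769, 0.639, 0.001, 0.001]
contact_force: [0.9, 0.7, 1.2]
grip_width: 0.703
```

Run:
```python
from h import *
np.set_printoptions(precision=3,suppress=True)
c=cam("wrist"); im=c["image"]; cv2.imwrite("pics/w7.png",cv2.resize(im[:,:,::-1],(768,576),interpolation=cv2.INTER_CUBIC))
s=arm.state(); M=R.from_quat(s["tcp_rot"]); print(s["t"],s["tcp_pos"],M.as_matrix()[:2,:2],s["contact_force"],M.inv().apply(np.array([508.5,73.5,48])-s["tcp_pos"]))
for f in(-50,50): print(proj(c,[508.5+.184*f,73.5+.983*f,64])*1.5)
print(proj(c,s["tcp_pos"])*1.5)
```

```text
14.2 [508.649  77.08  145.524] [[ 0.184  0.983]
 [ 0.983 -0.184]] [0.01  0.78  0.389] [-3.562  0.386 97.524]
[392.128 395.287]
[392.58  209.205]
[392.965 375.322]
```

View pics/w7.png

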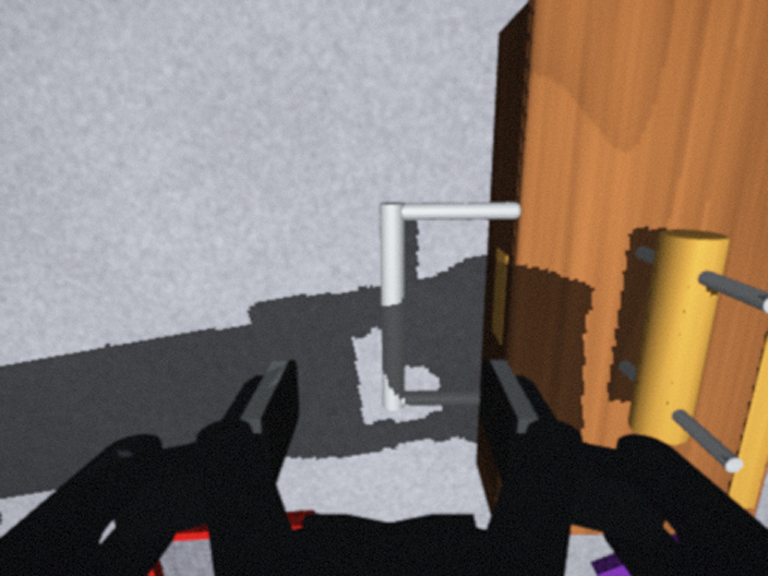

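Emit:
move_arm(jaw=[5,5,5,5,5,5,5,5,5,5], offset=[[-0.35,0,1],[0,0,1.5],[0,0,1.5],[0,0,1.5],[0,0,1.5],[0,0,1.2],[0,0,0.8],[0,0,0.5],[0,0,0],[0,0,0]], turn=[[0,0,0],[0,0,0],[0,0,0],[0,0,0],[0,0,0],[0,0,0],[0,0,0],[0,0,0],[0,0,0],[0,0,0]], grip_force=20)

```text
t: 15.2
tcp_pos: [508.0, 73.7, 50.2]
tcp_rot: [0.769, 0.639, 0.0, 0.0]
contact_force: [0.0, 0.4, 1.0]
grip_width: 0.58
```

Emit:
move_arm(jaw=[4.5,4,3.5,3,2.5,2,1.5,1,0.8,0.8], offset=[[0,0,0],[0,0,0],[0,0,0],[0,0,0],[0,0,0],[0,0,0],[0,0,0],[0,0,0],[0,0,0],[0,0,0]], turn=[[0,0,0],[0,0,0],[0,0,0],[0,0,0],[0,0,0],[0,0,0],[0,0,0],[0,0,0],[0,0,0],[0,0,0]])

```text
t: 16.2
tcp_pos: [510.1, 73.2, 50.7]
tcp_rot: [0.769, 0.639, 0.002, 0.002]
contact_force: [7.1, -1.1, -3.9]
grip_width: 0.131
```

Run:
```python
from h import *
np.set_printoptions(precision=3,suppress=True)
c=cam("wrist"); im=c["image"]; cv2.imwrite("pics/w8.png",cv2.resize(im[:,:,::-1],(768,576),interpolation=cv2.INTER_CUBIC))
s=arm.state(); print(s["t"],s["tcp_pos"],s["contact_force"],s["grip_width"]*85.4)
```

```text
16.25 [510.031  73.223  50.721] [ 6.969 -1.368 -3.617] 11.37739162679771
```

View pics/w8.png

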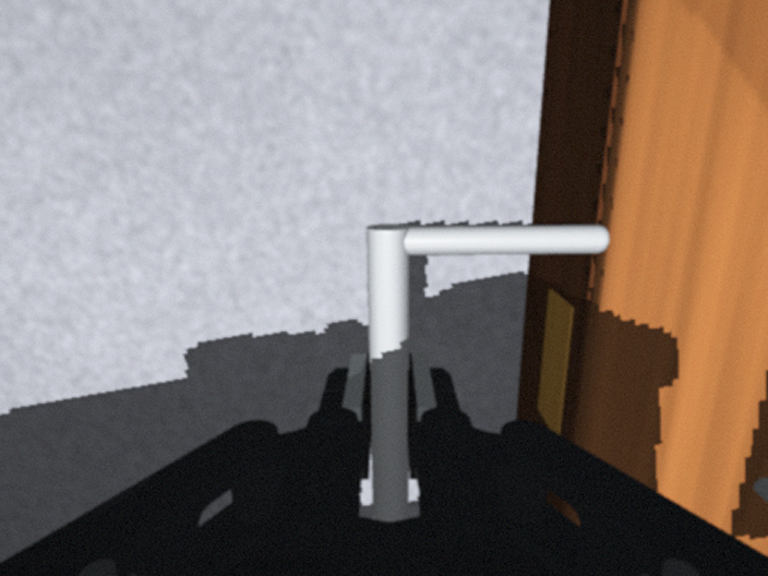

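Run:
```python
import numpy as np
t=np.concatenate([np.arange(0,.801,.04),np.arange(.82,1.5,.02)])
y=-210*np.cos(t)+4*np.sin(t); z=210*np.sin(t)+4*np.cos(t)
for i in range(1,len(t)): print("%.2f"%t[i], "[0, %.2f, %.2f]"%((y[i]-y[i-1])/10,-(z[i]-z[i-1])/10))
```

```text
0.04 [0, 0.03, -0.84]
0.08 [0, 0.07, -0.84]
0.12 [0, 0.10, -0.83]
0.16 [0, 0.13, -0.83]
0.20 [0, 0.17, -0.82]
0.24 [0, 0.20, -0.82]
0.28 [0, 0.23, -0.81]
0.32 [0, 0.26, -0.80]
0.36 [0, 0.30, -0.79]
0.40 [0, 0.33, -0.77]
0.44 [0, 0.36, -0.76]
0.48 [0, 0.39, -0.75]
0.52 [0, 0.42, -0.73]
0.56 [0, 0.45, -0.71]
0.60 [0, 0.47, -0.69]
0.64 [0, 0.50, -0.67]
0.68 [0, 0.53, -0.65]
0.72 [0, 0.55, -0.63]
0.76 [0, 0.58, -0.61]
0.80 [0, 0.60, -0.59]
0.82 [0, 0.31, -0.28]
0.84 [0, 0.32, -0.28]
0.86 [0, 0.32, -0.27]
0.88 [0, 0.33, -0.26]
0.90 [0, 0.33, -0.26]
0.92 [0, 0.34, -0.25]
0.94 [0, 0.34, -0.24]
0.96 [0, 0.35, -0.24]
0.98 [0, 0.35, -0.23]
1.00 [0, 0.36, -0.22]
1.02 [0, 0.36, -0.22]
1.04 [0, 0.36, -0.21]
1.06 [0, 0.37, -0.20]
1.08 [0, 0.37, -0.19]
1.10 [0, 0.38, -0.19]
1.12 [0, 0.38, -0.18]
1.14 [0, 0.38, -0.17]
1.16 [0, 0.39, -0.16]
1.18 [0, 0.39, -0.16]
1.20 [0, 0.39, -0.15]
1.22 [0, 0.40, -0.14]
1.24 [0, 0.40, -0.13]
1.26 [0, 0.40, -0.12]
1.28 [0, 0.40, -0.12]
1.30 [0, 0.41, -0.11]
1.32 [0, 0.41, -0.10]
1.34 [0, 0.41, -0.09]
1.36 [0, 0.41, -0.08]
1.38 [0, 0.41, -0.08]
1.40 [0, 0.41, -0.07]
1.42 [0, 0.42, -0.06]
1.44 [0, 0.42, -0.05]
1.46 [0, 0.42, -0.04]
1.48 [0, 0.42, -0.03]
```

Emit:
move_arm(jaw=[0.8,0.8,0.8,0.8,0.8,0.8,0.8,0.8,0.8,0.8], offset=[[0,0.2,0],[0,0,0],[0,0.03,-0.84],[0,0.07,-0.84],[0,0.1,-0.83],[0,0.13,-0.83],[0,0.17,-0.82],[0,0,0],[0,0,0],[0,0,0]], turn=[[0,0,0],[0,0,0],[0,0,0],[0,0,0],[0,0,0],[0,0,0],[0,0,0],[0,0,0],[0,0,0],[0,0,0]], grip_force=30)

```text
t: 17.25
tcp_pos: [514.5, 72.4, 91.0]
tcp_rot: [0.769, 0.639, 0.0, 0.0]
contact_force: [5.6, -0.6, -4.8]
grip_width: 0.125
```

Run:
```python
from h import *
np.set_printoptions(precision=3,suppress=True)
c=cam("wrist"); im=c["image"]; cv2.imwrite("pics/w9.png",cv2.resize(im[:,:,::-1],(768,576),interpolation=cv2.INTER_CUBIC))
b=cam("side"); crop(b,205,120,325,220,"d9",k=6)
s=arm.state(); print(s["t"],s["tcp_pos"],s["contact_force"],s["torque"],s["grip_width"]*85.4)
```

```text
17.35 [514.451  72.445  91.076] [ 5.125  0.023 -3.614] [ 0.051 -0.736  0.066] 10.365687997125395
```

View pics/w9.png

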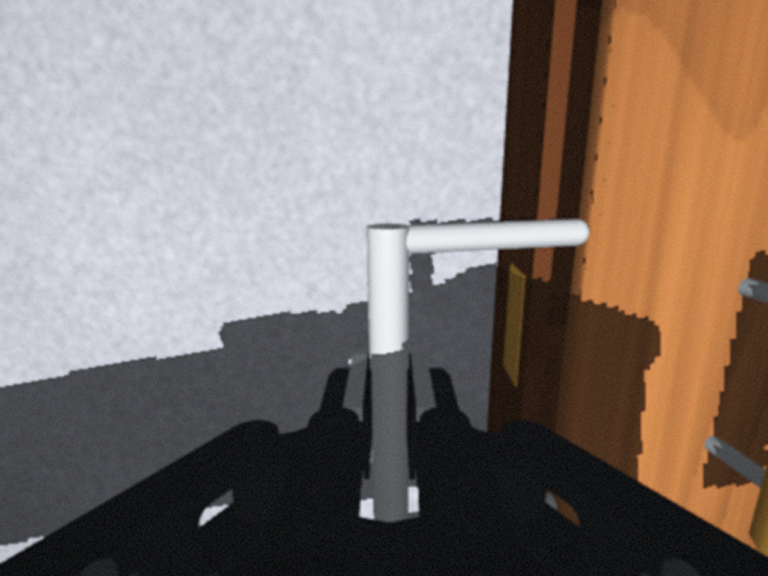

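View pics/d9.png

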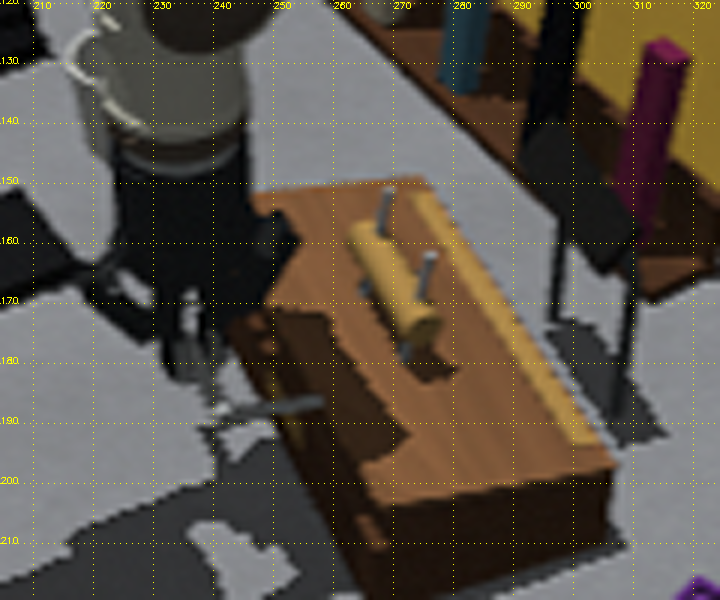

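Emit:
move_arm(jaw=[0.8,0.8,0.8,0.8,0.8,0.8,0.8,0.8,0.8,0.8], offset=[[0,0.35,-0.82],[0,0.23,-0.81],[0,0.26,-0.8],[0,0.3,-0.79],[0,0.33,-0.77],[0,0.36,-0.76],[0,0.39,-0.75],[0,0.42,-0.73],[0,0.45,-0.71],[0,0,0]], turn=[[0,0,0],[0,0,0],[0,0,0],[0,0,0],[0,0,0],[0,0,0],[0,0,0],[0,0,0],[0,0,0],[0,0,0]])

```text
t: 18.35
tcp_pos: [542.4, 67.4, 162.0]
tcp_rot: [0.769, 0.639, -0.002, -0.003]
contact_force: [-12.7, 3.3, 5.8]
grip_width: 0.121
```

Run:
```python
from h import *
np.set_printoptions(precision=3,suppress=True)
c=cam("wrist"); im=c["image"]; cv2.imwrite("pics/w10.png",cv2.resize(im[:,:,::-1],(768,576),interpolation=cv2.INTER_CUBIC))
b=cam("side"); crop(b,205,120,325,220,"d10",k=6)
s=arm.state(); print(s["t"],s["tcp_pos"],s["contact_force"],s["torque"],s["grip_width"]*85.4)
```

```text
18.45 [541.895  67.527 161.176] [-12.459   1.801   4.785] [0.451 2.082 0.104] 10.670434042485438
```

View pics/w10.png

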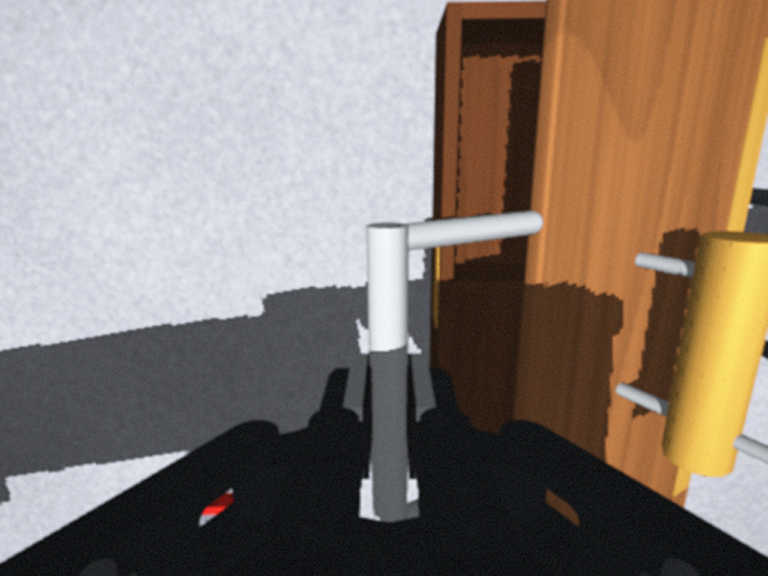

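View pics/d10.png

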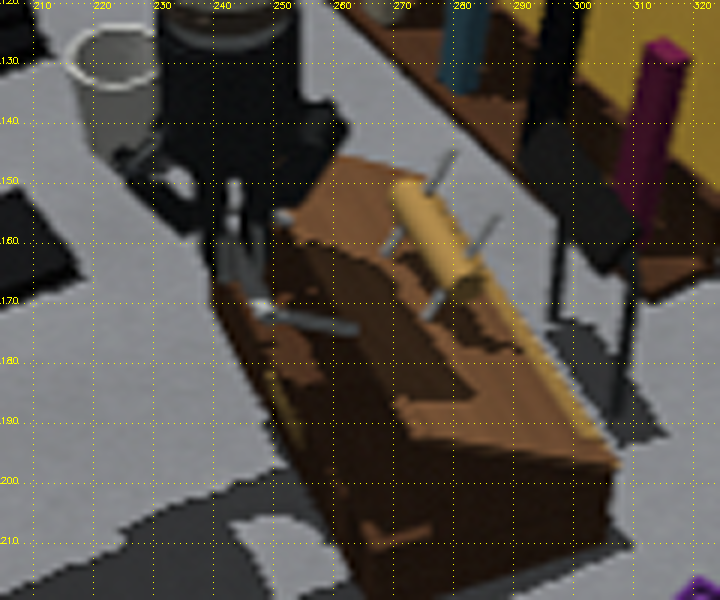

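Emit:
move_arm(jaw=[0.8,0.8,0.8,0.8,0.8,0.8,0.8,0.8,0.8,0.8], offset=[[0,-0.27,-0.17],[0,0,0],[0,0.47,-0.69],[0,0.5,-0.67],[0,0.53,-0.65],[0,0.55,-0.63],[0,0.58,-0.61],[0,0.6,-0.59],[0,0,0],[0,0,0]], turn=[[0,0,0],[0,0,0],[0,0,0],[0,0,0],[0,0,0],[0,0,0],[0,0,0],[0,0,0],[0,0,0],[0,0,0]])

```text
t: 19.45
tcp_pos: [574.0, 61.7, 202.6]
tcp_rot: [0.769, 0.639, -0.0, -0.001]
contact_force: [-4.8, 4.9, 2.6]
grip_width: 0.128
```

Run:
```python
from h import *
np.set_printoptions(precision=3,suppress=True)
b=cam("side"); crop(b,205,100,325,200,"d11",k=6)
s=arm.state(); print(s["t"],s["tcp_pos"],s["contact_force"],s["torque"],s["grip_width"]*85.4)
```

```text
19.5 [573.826  61.757 202.436] [-5.173  4.218  3.328] [0.765 0.891 0.107] 10.648167138589184
```

View pics/d11.png

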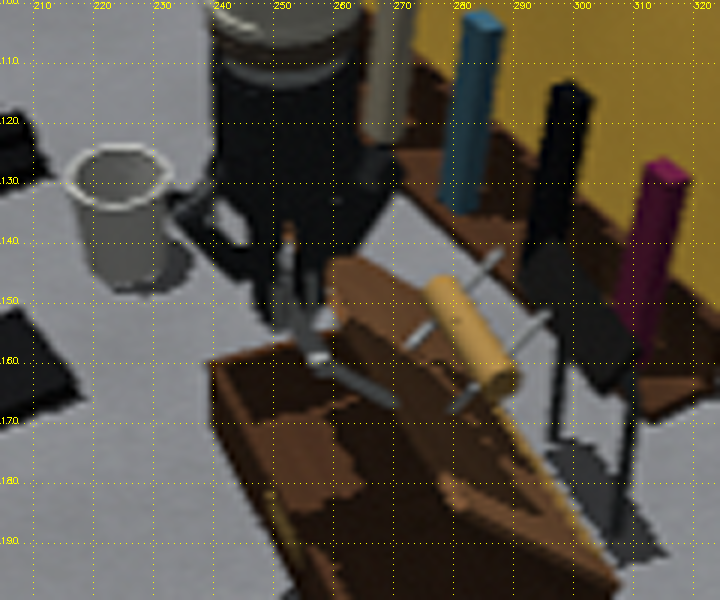

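Emit:
move_arm(jaw=[0.8,0.8,0.8,0.8,0.8,0.8,0.8,0.8,0.8,0.8], offset=[[0.1,0.21,-0.38],[0,0.32,-0.28],[0,0.32,-0.27],[0,0.33,-0.26],[0,0.33,-0.26],[0,0.34,-0.25],[0,0.34,-0.24],[0,0.35,-0.24],[0,0,0],[0,0,0]], turn=[[0,0,0],[0,0,0],[0,0,0],[0,0,0],[0,0,0],[0,0,0],[0,0,0],[0,0,0],[0,0,0],[0,0,0]])

```text
t: 20.5
tcp_pos: [599.4, 57.3, 224.5]
tcp_rot: [0.769, 0.639, 0.0, 0.001]
contact_force: [-5.2, 0.8, 5.4]
grip_width: 0.128
```

Run:
```python
from h import *
np.set_printoptions(precision=3,suppress=True)
c=cam("wrist"); im=c["image"]; cv2.imwrite("pics/w12.png",cv2.resize(im[:,:,::-1],(768,576),interpolation=cv2.INTER_CUBIC))
b=cam("side"); crop(b,205,100,325,200,"d12",k=6)
s=arm.state(); print(s["t"],s["tcp_pos"],s["contact_force"],s["torque"],s["grip_width"]*85.4)
# end of bar +y end outer: two-view
```

```text
20.6 [599.37   57.293 224.44 ] [-5.743  0.599  6.07 ] [0.073 1.068 0.006] 10.551751556564
```

View pics/w12.png

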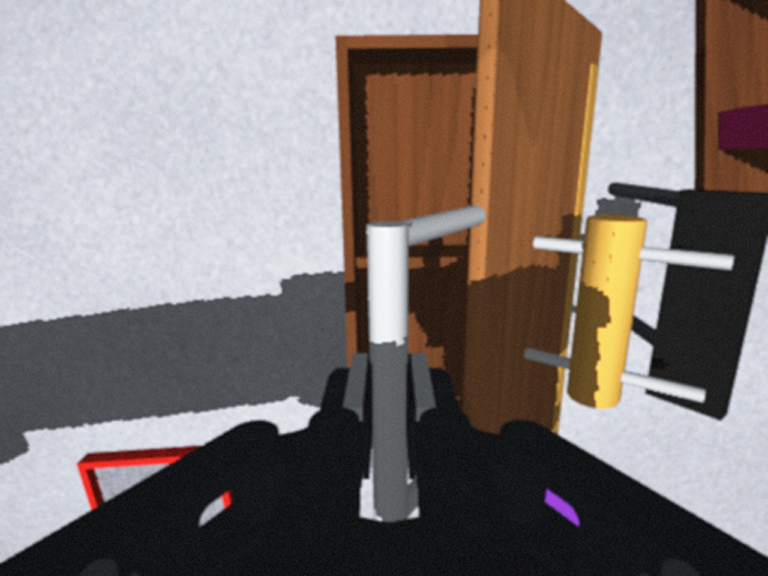

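View pics/d12.png

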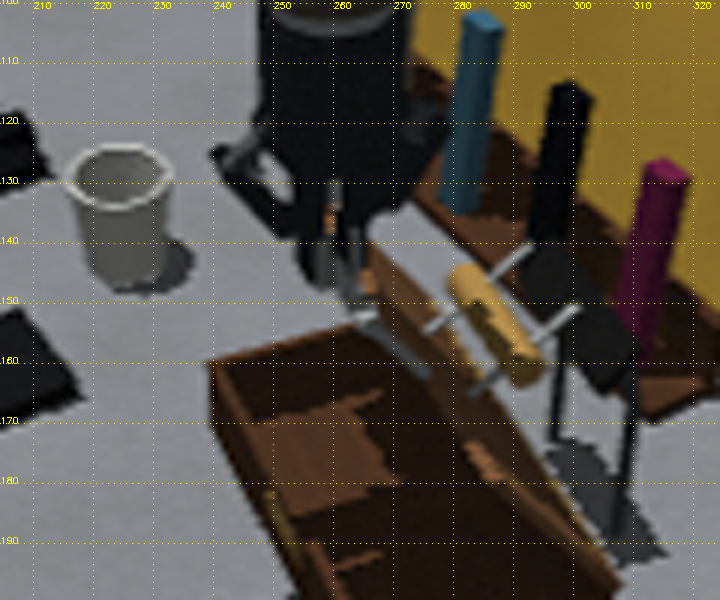

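Lid at about 0.99 rad. Now I open the jaws slowly while advancing, so the front finger stays as the support and the bar is free to lean away.

Emit:
move_arm(jaw=[1.2,1.6,2.0,2.4,2.8,3.2,3.6,4.0,4.4,4.4], offset=[[0,0.02,0],[0,0.2,0.05],[0,0.2,0.05],[0,0.2,0.05],[0,0.2,0.05],[0,0.2,0.05],[0,0.2,0.05],[0,0.2,0.05],[0,0.2,0],[0,0,0]], turn=[[0,0,0],[0,0,0],[0,0,0],[0,0,0],[0,0,0],[0,0,0],[0,0,0],[0,0,0],[0,0,0],[0,0,0]])

```text
t: 21.6
tcp_pos: [615.2, 54.6, 219.1]
tcp_rot: [0.769, 0.639, 0.0, 0.0]
contact_force: [-1.1, 0.4, 0.1]
grip_width: 0.512
```

Run:
```python
from h import *
np.set_printoptions(precision=3,suppress=True)
c=cam("wrist"); im=c["image"]; cv2.imwrite("pics/w13.png",cv2.resize(im[:,:,::-1],(768,576),interpolation=cv2.INTER_CUBIC))
b=cam("side"); crop(b,205,100,325,200,"d13",k=6)
s=arm.state(); print(s["t"],s["tcp_pos"],s["contact_force"],s["torque"],s["grip_width"]*85.4)
```

```text
21.7 [615.071  54.585 219.094] [-0.243  0.062 -0.052] [-0.027  0.112 -0.036] 43.72351391854593
```

View pics/w13.png

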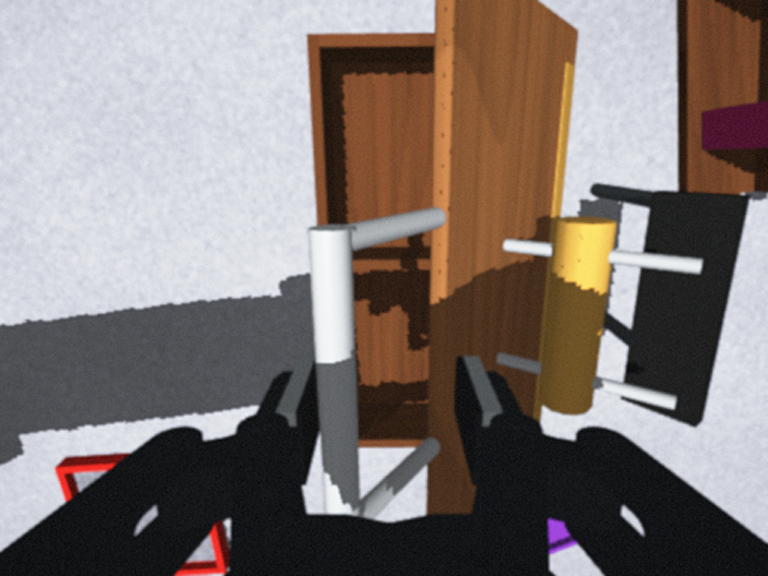

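View pics/d13.png

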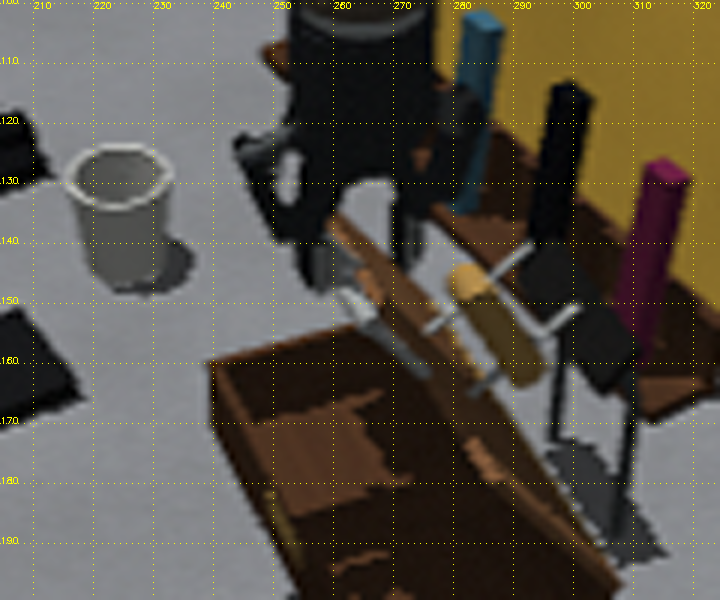

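Emit:
move_arm(jaw=[4.4,4.4,4.4,4.4,4.4,4.4,4.4,4.4,4.4,4.4], offset=[[0,0.15,-0.08],[0,0.15,-0.08],[0,0.15,-0.08],[0,0.15,-0.08],[0,0.15,-0.08],[0,0.15,-0.08],[0,0.15,-0.08],[0,0.15,-0.08],[0,0.15,-0.08],[0,0.15,-0.08]], turn=[[0,0,0],[0,0,0],[0,0,0],[0,0,0],[0,0,0],[0,0,0],[0,0,0],[0,0,0],[0,0,0],[0,0,0]])

```text
t: 22.7
tcp_pos: [629.8, 51.8, 227.3]
tcp_rot: [0.769, 0.639, 0.0, 0.0]
contact_force: [-1.1, 0.3, 1.8]
grip_width: 0.514
```

```bash
cat > look.py <<'E'
import sys
from h import *
np.set_printoptions(precision=3,suppress=True)
n=sys.argv[1]
c=cam("wrist"); b=cam("side")
im=c["image"][:,:,::-1]; w=cv2.resize(im,(480,360),interpolation=cv2.INTER_AREA)
k=cv2.resize(b["image"][90:200,215:325,::-1],(360,360),interpolation=cv2.INTER_CUBIC)
cv2.imwrite(f"pics/m{n}.png",np.hstack([cv2.resize(im[130:384,130:400],(383,360),interpolation=cv2.INTER_CUBIC),k]))
s=arm.state(); print(s["t"],s["tcp_pos"],s["contact_force"],s["grip_width"]*85.4)
p=s["tcp_pos"]-np.array([715,35,60.5]); print("case x of tcp rel hinge",p[:2]@[.983,-.184])
# bar left/right edge in rows 245,260 of the wrist picture
for r in (170,200): print(r, im[r,185:330:1].sum(1)[::5])
E
python3 look.py 14
```

```text
22.8 [630.014  51.787 227.324] [-1.42   1.081  0.375] 43.98170817981681
case x of tcp rel hinge -86.62992198597144
170 [687 698 688 308 398 727 743 739 699 572 155 119 132 131 136 132 135  92
  90 337 443 394 274 269 258 290 274 274 259]
200 [281 269 285 237 111 705 742 742 708 615 277 261 271 109 102  83  86  92
 115 363 452 334 154 159 150 170 152 150 167]
```

View pics/m14.png

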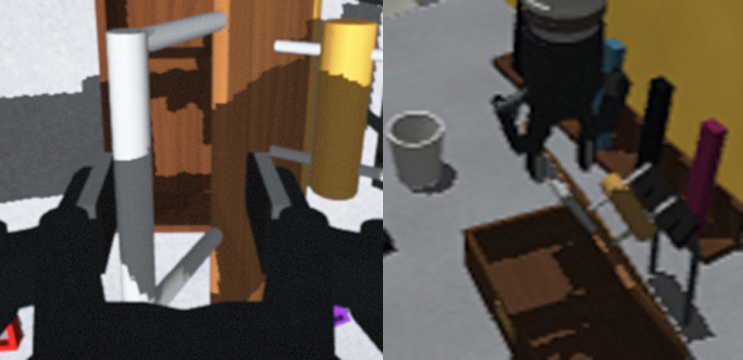

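Emit:
move_arm(jaw=[4.4,4.4,4.4,4.4,4.4,4.4,4.4,4.4,4.4,4.4], offset=[[0,0.12,-0.06],[0,0.12,-0.06],[0,0.12,-0.06],[0,0.12,-0.06],[0,0.12,-0.06],[0,0.12,-0.06],[0,0.12,-0.06],[0,0.12,-0.06],[0,0.12,-0.06],[0,0,0]], turn=[[0,0,0],[0,0,0],[0,0,0],[0,0,0],[0,0,0],[0,0,0],[0,0,0],[0,0,0],[0,0,0],[0,0,0]])

```text
t: 23.8
tcp_pos: [640.6, 49.8, 232.7]
tcp_rot: [0.769, 0.639, 0.0, 0.0]
contact_force: [-0.7, -0.2, 0.8]
grip_width: 0.516
```

```bash
sed -i '/^for r/d' look.py; python3 look.py 15
```

```text
23.9 [640.357  49.849 232.575] [-1.32  -0.479  0.204] 44.05497556459833
case x of tcp rel hinge -76.10659679419486
```

View pics/m15.png

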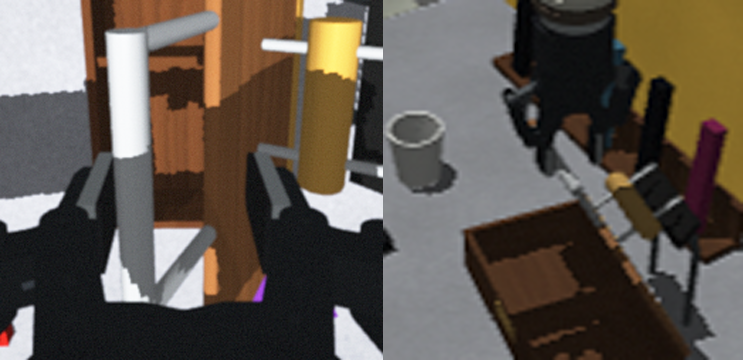

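Emit:
move_arm(jaw=[4.4,4.4,4.4,4.4,4.4,4.4,4.4,4.4,4.4,4.4], offset=[[0,0.12,-0.05],[0,0.12,-0.05],[0,0.12,-0.05],[0,0.12,-0.05],[0,0.12,-0.05],[0,0.12,-0.05],[0,0.12,-0.05],[0,0.12,-0.05],[0,0,0],[0,0,0]], turn=[[0,0,0],[0,0,0],[0,0,0],[0,0,0],[0,0,0],[0,0,0],[0,0,0],[0,0,0],[0,0,0],[0,0,0]])

```text
t: 24.9
tcp_pos: [649.8, 48.1, 236.6]
tcp_rot: [0.769, 0.639, -0.0, 0.0]
contact_force: [0.1, 0.8, 0.2]
grip_width: 0.518
```

```bash
python3 look.py 16
```

```text
25.0 [649.717  48.087 236.542] [-0.976  0.624 -0.877] 43.90507095188665
case x of tcp rel hinge -66.58148952759717
```

View pics/m16.png

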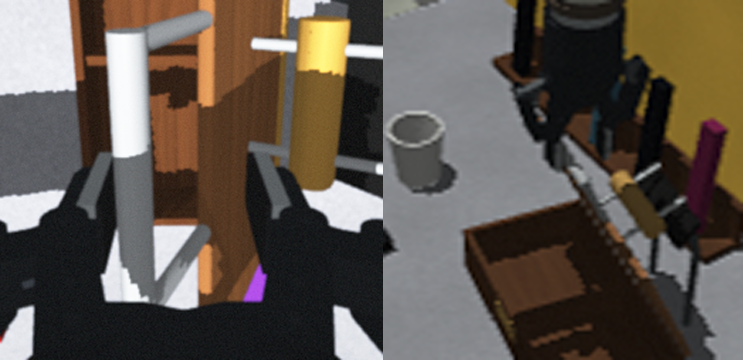

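Emit:
move_arm(jaw=[4.4,4.4,4.4,4.4,4.4,4.4,4.4,4.4,4.4,4.4], offset=[[0,0.12,-0.04],[0,0.12,-0.04],[0,0.12,-0.04],[0,0.12,-0.04],[0,0.12,-0.04],[0,0.12,-0.04],[0,0.12,-0.04],[0,0,0],[0,0,0],[0,0,0]], turn=[[0,0,0],[0,0,0],[0,0,0],[0,0,0],[0,0,0],[0,0,0],[0,0,0],[0,0,0],[0,0,0],[0,0,0]])

```text
t: 26.0
tcp_pos: [658.0, 46.6, 239.3]
tcp_rot: [0.769, 0.639, -0.0, -0.0]
contact_force: [0.3, 0.4, -0.2]
grip_width: 0.517
```

```bash
python3 look.py 17
```

```text
26.1 [657.962  46.541 239.354] [-0.065 -0.361 -0.649] 43.89821653105862
case x of tcp rel hinge -58.19147665852474
```

View pics/m17.png

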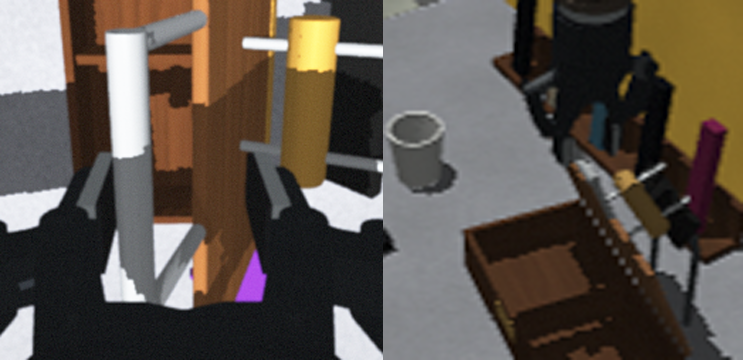

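Emit:
move_arm(jaw=[4.4,4.4,4.4,4.4,4.4,4.4,4.4,4.4,4.4,4.4], offset=[[0,0.12,-0.04],[0,0.12,-0.04],[0,0.12,-0.04],[0,0.12,-0.04],[0,0.12,-0.04],[0,0.12,-0.04],[0,0.12,-0.04],[0,0,0],[0,0,0],[0,0,0]], turn=[[0,0,0],[0,0,0],[0,0,0],[0,0,0],[0,0,0],[0,0,0],[0,0,0],[0,0,0],[0,0,0],[0,0,0]])

```text
t: 27.1
tcp_pos: [666.2, 45.0, 242.2]
tcp_rot: [0.769, 0.639, -0.0, -0.0]
contact_force: [-0.4, 0.1, 0.1]
grip_width: 0.516
```

```bash
python3 look.py 18
```

```text
27.2 [666.222  44.998 242.172] [-0.34  -0.157 -0.218] 44.078962835723345
case x of tcp rel hinge -49.78864499492884
```

View pics/m18.png

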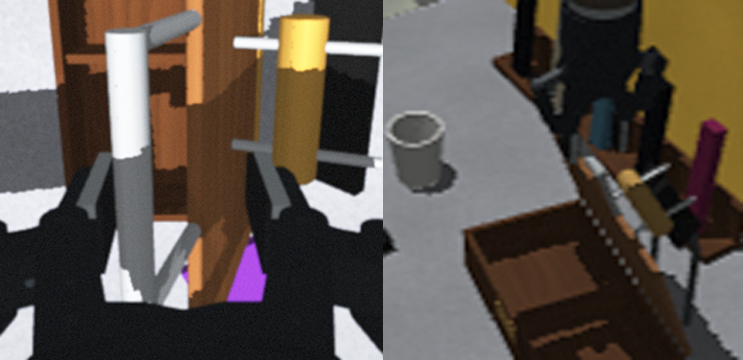

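Emit:
move_arm(jaw=[4.4,4.4,4.4,4.4,4.4,4.4,4.4,4.4,4.4,4.4], offset=[[0,0.12,-0.04],[0,0.12,-0.04],[0,0.12,-0.04],[0,0.12,-0.04],[0,0.12,-0.03],[0,0.12,-0.03],[0,0.12,-0.03],[0,0,0],[0,0,0],[0,0,0]], turn=[[0,0,0],[0,0,0],[0,0,0],[0,0,0],[0,0,0],[0,0,0],[0,0,0],[0,0,0],[0,0,0],[0,0,0]])

```text
t: 28.2
tcp_pos: [674.5, 43.5, 244.7]
tcp_rot: [0.769, 0.639, -0.0, -0.0]
contact_force: [-0.5, -1.1, 0.6]
grip_width: 0.514
```

```bash
python3 look.py 19
```

```text
28.3 [674.458  43.477 244.662] [ 0.749  0.539 -0.368] 43.993056619163085
case x of tcp rel hinge -41.41299846717592
```

View pics/m19.png

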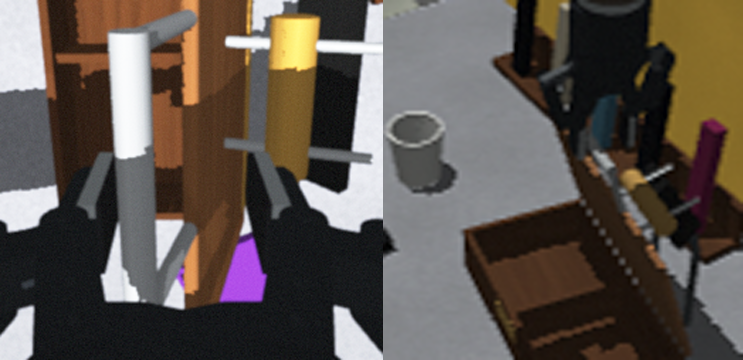

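The bar has shifted slightly off the front pad (128→131). I'll wait and see whether it leans away by itself.

Emit:
move_arm(jaw=[4.4,4.4,4.4,4.4,4.4,4.4,4.4,4.4,4.4,4.4], offset=[[0,0,0],[0,0,0],[0,0,0],[0,0,0],[0,0,0],[0,0,0],[0,0,0],[0,0,0],[0,0,0],[0,0,0]], turn=[[0,0,0],[0,0,0],[0,0,0],[0,0,0],[0,0,0],[0,0,0],[0,0,0],[0,0,0],[0,0,0],[0,0,0]])

```text
t: 29.3
tcp_pos: [674.5, 43.4, 244.7]
tcp_rot: [0.769, 0.639, -0.0, -0.0]
contact_force: [0.2, 0.5, 0.3]
grip_width: 0.515
```

```bash
python3 look.py 20
```

```text
29.4 [674.509  43.467 244.715] [-0.468  1.255  0.082] 43.92658837466809
case x of tcp rel hinge -41.36008188287815
```

View pics/m20.png

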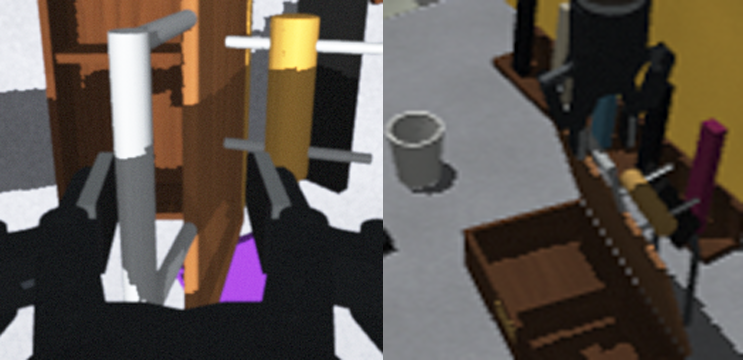

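Emit:
move_arm(jaw=[4.4,4.4,4.4,4.4,4.4,4.4,4.4,4.4,4.4,4.4], offset=[[0,0.1,-0.03],[0,0.1,-0.03],[0,0.1,-0.03],[0,0.1,-0.02],[0,0.1,-0.02],[0,0,0],[0,0,0],[0,0,0],[0,0,0],[0,0,0]], turn=[[0,0,0],[0,0,0],[0,0,0],[0,0,0],[0,0,0],[0,0,0],[0,0,0],[0,0,0],[0,0,0],[0,0,0]])

```text
t: 30.4
tcp_pos: [679.4, 42.5, 246.0]
tcp_rot: [0.769, 0.639, 0.0, 0.0]
contact_force: [0.2, 0.1, -1.0]
grip_width: 0.513
```

```bash
python3 look.py 21
```

```text
30.5 [679.408  42.561 246.032] [-0.692  0.484  0.223] 43.905252217077994
case x of tcp rel hinge -36.37771468888408
```

View pics/m21.png

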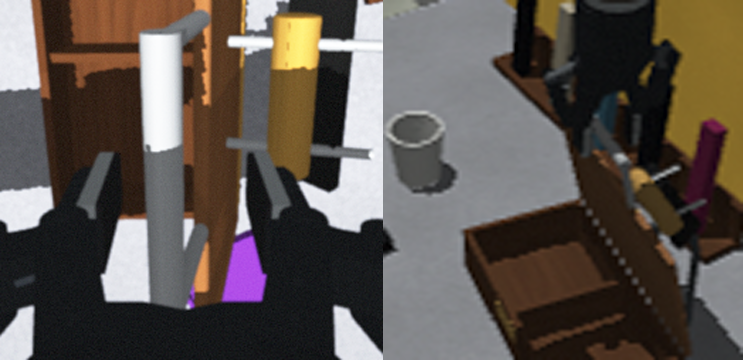

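The bar has left the front pad (131→162 in the crop) and is clear of both fingers. Let it settle.

Emit:
move_arm(jaw=[4.4,4.4,4.4,4.4,4.4,4.4,4.4,4.4,4.4,4.4], offset=[[0,0,0],[0,0,0],[0,0,0],[0,0,0],[0,0,0],[0,0,0],[0,0,0],[0,0,0],[0,0,0],[0,0,0]], turn=[[0,0,0],[0,0,0],[0,0,0],[0,0,0],[0,0,0],[0,0,0],[0,0,0],[0,0,0],[0,0,0],[0,0,0]])

```text
t: 31.5
tcp_pos: [679.4, 42.6, 246.0]
tcp_rot: [0.769, 0.639, 0.0, 0.0]
contact_force: [-0.1, -0.3, -0.2]
grip_width: 0.511
```

```bash
python3 look.py 22
```

```text
31.6 [679.429  42.535 245.987] [-0.435  0.177 -0.368] 44.31899103485571
case x of tcp rel hinge -36.35250180562038
```

View pics/m22.png

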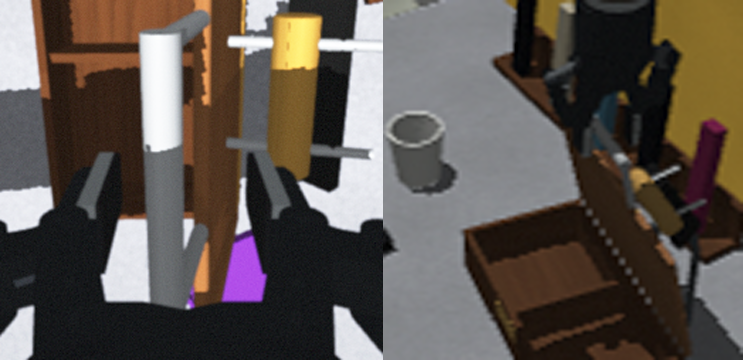

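Steady and clear on both sides. I withdraw straight up.

Emit:
move_arm(jaw=[4.4,4.4,4.4,4.4,4.4,4.4,4.4,4.4,4.4,4.4], offset=[[0,0,-0.5],[0,0,-1],[0,0,-1],[0,0,-1],[0,0,-1],[0,0,-1],[0,0,-1],[0,0,-0.5],[0,0,0],[0,0,0]], turn=[[0,0,0],[0,0,0],[0,0,0],[0,0,0],[0,0,0],[0,0,0],[0,0,0],[0,0,0],[0,0,0],[0,0,0]])

```text
t: 32.6
tcp_pos: [679.3, 42.6, 315.6]
tcp_rot: [0.769, 0.639, -0.0, -0.0]
contact_force: [-0.7, 0.9, -0.9]
grip_width: 0.518
```

Emit:
move_arm(jaw=[4.4,4.4,4.4,4.4,4.4,4.4,4.4,4.4,4.4,4.4], offset=[[0,0,0],[0,0,0],[0,0,0],[0,0,0],[0,0,0],[0,0,0],[0,0,0],[0,0,0],[0,0,0],[0,0,0]], turn=[[0,0,0],[0,0,0],[0,0,0],[0,0,0],[0,0,0],[0,0,0],[0,0,0],[0,0,0],[0,0,0],[0,0,0]])

```text
t: 33.6
tcp_pos: [679.4, 42.5, 316.0]
tcp_rot: [0.769, 0.639, 0.0, 0.0]
contact_force: [-0.6, 0.6, -0.5]
grip_width: 0.514
```

```bash
python3 look.py 23
python3 - <<'E'
from h import *
b=cam("side"); crop(b,215,100,345,320,"d23",k=2); 
a=cam("scene"); cv2.imwrite("pics/s23.png",cv2.resize(a["image"][100:290,90:350,::-1],None,fx=3,fy=3,interpolation=cv2.INTER_CUBIC))
cv2.imwrite("pics/d23.png",cv2.resize(b["image"][80:320,190:350,::-1],None,fx=2.5,fy=2.5,interpolation=cv2.INTER_CUBIC))
E
```

```text
33.7 [679.419  42.558 316.007] [0.549 0.79  0.649] 44.30087192234848
case x of tcp rel hinge -36.36657800807468
```

View pics/m23.png

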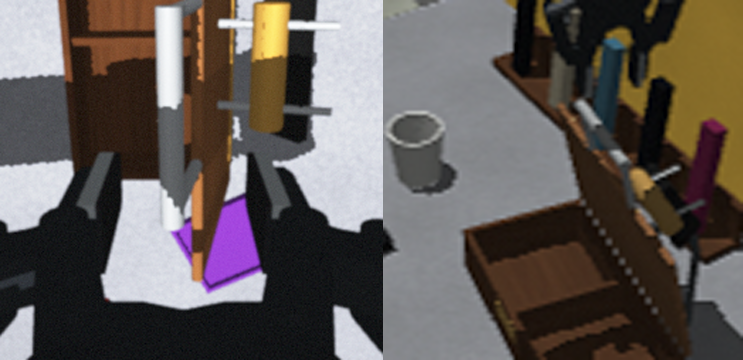

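View pics/s23.png

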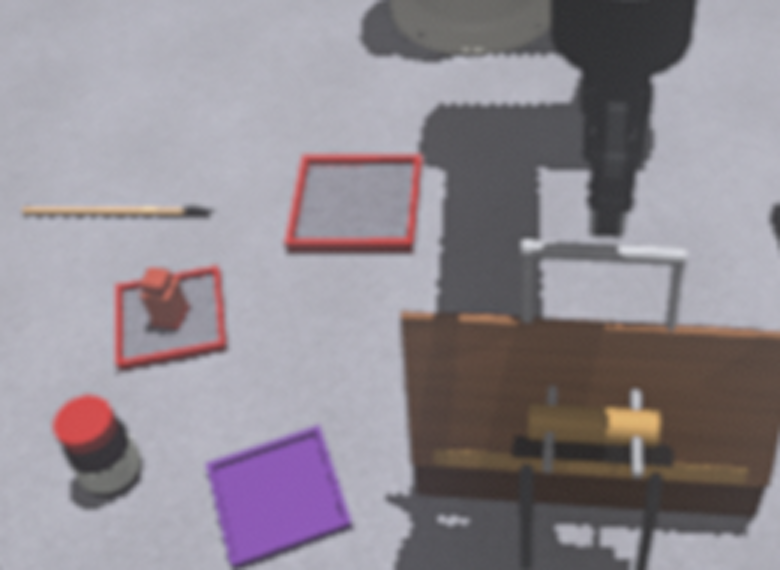

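View pics/d23.png

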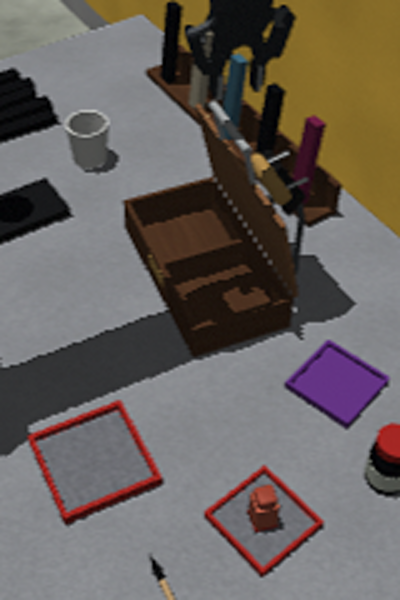

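The lid stands open with its rod on the rubber pad, and the gripper is well above it. The seal is upright in the small red tray and the bystanders look unmoved. I hand the job in.

```bash
python3 -c "
from rig import arm
print(arm.close_job())"
```

```text
the job is handed in; nothing more can be done
None
```

I moved the stone seal into the small red tray, opened the lid past its balance point, let go, and handed the job in at about 34 s.

- **Seal:** I took the smaller red tray, which measured about 96 mm against 125 mm for the other red one. The seal was set down with about 6 N felt at the wrist. The last pictures show it upright near the tray's centre.
- **Lid:** I pinched the bar and raised the lid to about 1 rad. I then opened the jaws and eased it on with one finger until it left the finger by itself, at roughly 1.28 rad by my estimate. The bar stayed still and clear of both fingers for over a second before I withdrew straight up. The last pictures show the lid open with its rod against the rubber rest.
- **Bystanders:** In the last pictures the cup, ink jar and brush look where they were. I did not measure their positions.

**Less smooth than planned:** while I pinched the bar around 0.56 rad, the wrist read about 13 N because my estimate of the arc was a few mm off. I corrected for this. The force between lid and rest, and the lid's speed, could not be read directly; I judged both from the pictures and the slow moves.

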